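Rack the freshly oiled napkin rings in the drying box

TASK

The napkin rings on the metal drip tray are wet with oil: without ever touching them with the gripper, pick up the wooden-handled lifting rod from its rubber mat, thread its steel end through a ring's bore to lift it, push it in through the sprung dust flap of the drying box and set it down lying on its side, each ring in a lane of its own, far enough in that the flap swings shut when the rod comes out. When all the rings that are there have been put away and the flap is shut, lay the rod back flat along its rubber mat.

Things in the scene. Friction and masses are not known exactly. Their poses are not given: they have to be found in the camera images.
- ring1: freshly oiled (wet) octagonal wooden napkin ring, 46 mm over the flats, 42 mm long, round through bore of 26 mm; 50 g. It lies on one flat, bore level, bore axis 23 mm above what it lies on. Origin: middle of the bore; its own x axis runs along the bore (both ends alike). May be absent from a start (no pose)
- ring2: freshly oiled (wet) octagonal wooden napkin ring, 46 mm over the flats, 42 mm long, round through bore of 26 mm; 50 g. It lies on one flat, bore level, bore axis 23 mm above what it lies on. Origin: middle of the bore; its own x axis runs along the bore (both ends alike). May be absent from a start (no pose)
- ring3: freshly oiled (wet) octagonal wooden napkin ring, 46 mm over the flats, 42 mm long, round through bore of 26 mm; 50 g. It lies on one flat, bore level, bore axis 23 mm above what it lies on. Origin: middle of the bore; its own x axis runs along the bore (both ends alike). May be absent from a start (no pose)
- ring4: freshly oiled (wet) octagonal wooden napkin ring, 46 mm over the flats, 42 mm long, round through bore of 26 mm; 50 g. It lies on one flat, bore level, bore axis 23 mm above what it lies on. Origin: middle of the bore; its own x axis runs along the bore (both ends alike). May be absent from a start (no pose)
- rod: loose lifting rod, 0.15 kg: square wooden handle with chamfered edges, 30 x 30 mm, 180 mm long, ending in a flat shoulder (wider than a ring's bore, so it stops the ring) from which a 10 mm steel rod stands out 60 mm. Origin: on the axis at the shoulder; x axis along the rod to the steel tip (tip at +60 mm, handle end at -180 mm). Lying on a handle side it is level, its axis 15 mm up
- rod_mid (a point): point on the rod's axis midway along its whole length, in the handle 60 mm behind the shoulder
- rod_mat: fixed black rubber mat, 270 x 90 mm, 3 mm thick, where the rod starts and must finally lie. Origin: middle of its underside; its x axis runs along its 270 mm length
- drip_tray: fixed shallow sheet-metal tray, 130 mm along x and 262 mm along y, floor 3 mm thick, rim 7 mm above the bench; the rings stand on it in a row along its y axis, about 64 mm apart, bores roughly along its x axis. Origin: middle of its underside
- drying_box: fixed plywood box with clear roof, 252 mm wide (y), 165 mm deep (x), 107 mm high. Origin: on the bench below the middle of the shut flap; x axis points into the box, square to the flap. Opening at x = 0: 232 mm wide, from a low sill's top (12 mm above the bench) to 88 mm up. Floor 8 mm above the bench; inside of the back wall at x = 155 mm; three ribs 10 mm high part it into four lanes
- lane1 (a point): first of the four lanes (y = +87 mm in the box's frame; lanes 52 mm wide): point on the lane's floor (8 mm above the bench) midway along it, 97 mm in from the flap, where the middle of a ring may stand (its bore axis then 23 mm above this point). Axes as drying_box
- lane2 (a point): second of the four lanes (y = +29 mm in the box's frame; lanes 52 mm wide): point on the lane's floor (8 mm above the bench) midway along it, 97 mm in from the flap, where the middle of a ring may stand (its bore axis then 23 mm above this point). Axes as drying_box
- lane3 (a point): third of the four lanes (y = -29 mm in the box's frame; lanes 52 mm wide): point on the lane's floor (8 mm above the bench) midway along it, 97 mm in from the flap, where the middle of a ring may stand (its bore axis then 23 mm above this point). Axes as drying_box
- lane4 (a point): fourth of the four lanes (y = -87 mm in the box's frame; lanes 52 mm wide): point on the lane's floor (8 mm above the bench) midway along it, 97 mm in from the flap, where the middle of a ring may stand (its bore axis then 23 mm above this point). Axes as drying_box
- flap (a joint): angle of the metal dust flap, rad: 0 = shut, up to 1.5 as its lower edge swings into the box (inward only). Hung across the top of the opening, 89 mm above the bench; 226 mm wide, 69 mm long, with a slick nylon lower edge. A light spring shuts it; under 2 N on its lower half opens it, at any lane. A ring with its near end 72 mm or more in from the flap is clear of the swing
- flap_edge (a point): middle of the flap's lower edge, 20 mm above the bench when shut

How it is judged:
By the outcome, as a careful person would: the job done as asked, in the order asked, and still so for the second after the job is handed in, with the robot touching nothing.
Of ring1, ring2, ring3, ring4 only 3 to 4 are there at a start; the rules pass over those that are not, and their reading is None.
At some moment in a run one of rod may be knocked a few centimetres aside while the robot is not near it.
Once in a run the grip may slacken for a moment while it holds something.
It also fails if it takes over 210 s, if anything falls off the work surface, if the arm or the gripper's body presses on something with over 40 N, if the wrist force passes 120 N, or if a joint passes its speed limit or range.

ROBOT

A 6-joint arm with a two-finger parallel gripper is mounted at the origin on a cart in front of the work surface, level with it; the furniture and walls round the work are solid. World frame = base frame: x ahead of the robot, y to its left, z up, the work surface at z = 0. Lengths are in m, angles in rad, forces in N, time in s.
With the tool pointing down it reaches from about 0.25 to 0.775 m from the base axis. Payload 4 kg.
Tool frame: the origin (TCP) lies midway between the tips of the shut fingers; the grasp point (between the pads) lies 19 mm behind it; z points along the fingers, y is the direction in which the jaws open and shut (so a half turn about z gives the same grasp; the last joint's range is limited). The gripper opens to 94 mm and grips with 3 to 60 N. Pads are 16 mm wide; open, the fingers measure 119 mm over their backs; the gripper's body (75 mm by 177 mm) begins 78 mm behind the grasp point.
Start: joints at [-1.317, 0.087, 1.371, -0, 1.684, -0.103], TCP at [0.192, -0.515, 0.206] pointing down, gripper open.
Joint ranges: [-3.1, 3.1], [-0.76, 2.03], [0.27, 2.55], [-1.08, 4.22], [0.17, 2.65], [-2.57, 2.57]. Speed limits (rad/s): [2.79, 2.79, 3.14, 3.14, 3.14, 3.14].

INTERFACE

Orientations are given as [roll, pitch, yaw] about the fixed x, y, z axes, in that order (R = Rz(yaw) Ry(pitch) Rx(roll)).
In Python, from bench import robot, cams gives the robot as it stands.
- The arm moves only by the tool step_arm, never from a script. Its argument "plan" is a list that holds one entry, the list of rows, each a list of 5 numbers: the shift along the world's x, y, z in mm, then the turn about the world's z in rad, then the opening in per cent of the stroke, from 0 (shut) to 100 (fully open). In form: [[[tx, ty, tz, turn, fingers], ...]]. A call has 1 to 8 rows; each row is the pose to reach, as a shift and turn from the pose commanded when the call began; what a row does not reach only later rows make up. A row lasts 1/12 s, in which the tool goes at most 41.7 mm and 7.16 degrees, less where a joint would pass 70% of its speed; a pose out of reach is approached as far as the arm can. A call with a gripper value outside its range is refused whole. The fingers move at their own pace and stop on an object; the grip force is fixed at half the most. Time passes only in rows, so rows that repeat a pose let the fingers close. It gives the time, the measured TCP pose, the force and the opening at its end, in the units of the state.
- robot.get_obs(): the state, without advancing time (a new reading comes with each control period).
- cams.snapshot(name): name is "scene" or "top" or "wrist"; returns a dict with "frame" (420x560x3 uint8, red, green, blue), "camera_matrix" (3x3 intrinsics, pixels), "origin" and "attitude" of the camera in the world; the wrist camera has in their place "T_tool_cam" (4x4, takes a point from camera to tool coordinates, whose origin is the TCP and whose axes are the flange's). Camera axes: x right, y down, z forward; pixel columns grow to the right and rows downward; lengths in m; the calibration is good to about 2 mm. The wrist camera is an equidistant fisheye: a pixel r from the principal point sees the ray r / f radians off the axis. A picture is of the moment at which its call begins: read the wrist's pose just before it. There is no depth.
- robot.close_job(): hands the job in, once; it reports no verdict.
The state is a dict: "time": time; "joint_positions": joint angles; "qvel": joint speeds; "joint_torque": joint torques, N m; "tool_pos": TCP position; "ee_rot": TCP orientation; "wrist_force": force on the tool from outside, world axes, zero at the start; "wrist_torque": the same for the moment, N m; "width": finger opening in m.
Only numpy, scipy, OpenCV 4.12 (cv2) and the standard library are available. Lean on these libraries where they do the work, as an engineer would, in place of code of your own. Each camera call takes 0.05 s, during which the arm holds its last target. There are 200 camera calls.

## Working session

There is one attempt and no reset: what is moved stays moved. The work goes in short steps, Python scripts to look and compute and a tool call to move; the robot and the scene stay as the last step left them, time stands still between calls to the robot, and variables do not carry over. Pictures are saved under pics/ and viewed, about 12 in all and at most 16, crops included, and the job is handed in when it is done.

Besides the shell and the picture viewer there is one more tool, called by a JSON object that holds its "fn" and its "kwargs". step_arm: Moves the arm, as the interface text tells. Its arguments: {"type":"object","properties":{"plan":{"type":"array"}},"required":["plan"]}

```bash
mkdir -p pics
cat > h.py <<'E'
import numpy as np,cv2
from bench import robot,cams
from scipy.spatial.transform import Rotation as R
def snap(n,fn=None):
    s=cams.snapshot(n)
    if fn: cv2.imwrite('pics/'+fn,cv2.cvtColor(s['frame'],cv2.COLOR_RGB2BGR))
    return s
def cam(s):
    a=np.array(s['attitude'],float)
    A=a if a.shape==(3,3) else R.from_euler('xyz',a).as_matrix()
    return np.array(s['camera_matrix']),np.array(s['origin']),A
def ray(s,uv,z):
    K,o,A=cam(s); uv=np.atleast_2d(uv).astype(float)
    d=np.c_[(uv[:,0]-K[0,2])/K[0,0],(uv[:,1]-K[1,2])/K[1,1],np.ones(len(uv))]@A.T
    return o+d*((z-o[2])/d[:,2])[:,None]
def proj(s,P):
    K,o,A=cam(s); c=(np.atleast_2d(P)-o)@A; p=c@K.T; return p[:,:2]/p[:,2:]
E
python3 - <<'E'
from h import *
o=robot.get_obs(); print(o)
a=snap('top','top1.png'); b=snap('scene','scene1.png')
for s in(a,b): print(s['camera_matrix'],s['origin'],s['attitude'])
E
```

```text
{'time': 0.0, 'joint_positions': array([-1.31711209e+00,  8.79637373e-02,  1.37223324e+00, -3.45495642e-05,
        1.68360916e+00, -1.03113679e-01]), 'qvel': array([ 0.0010962 , -0.00081686,  0.00021885, -0.00031657, -0.00031892,
        0.00110854]), 'joint_torque': array([ 6.37724715e-04, -3.40175557e+01, -3.02431011e+01,  7.15908967e-02,
        3.28883668e-02, -1.72320538e-04]), 'tool_pos': array([ 0.19194045, -0.5148356 ,  0.20431008]), 'ee_rot': array([-3.13938739e+00, -1.93679948e-04,  3.56793851e-01]), 'wrist_force': array([0.09583367, 0.11005693, 0.42932543]), 'wrist_torque': array([-0.0227404 , -0.00111612,  0.02274889]), 'width': 0.09409977727723877}
[[469.29971229   0.         282.18011045]
 [  0.         469.29971229 206.44970563]
 [  0.           0.           1.        ]] [0.40243149 0.19855152 1.11885145] [-2.98842003 -0.00990834 -1.55765332]
[[413.69951925   0.         278.92910523]
 [  0.         413.69951925 210.03081099]
 [  0.           0.           1.        ]] [0.10173769 0.72156717 0.66332925] [-2.2545142   0.02114618 -2.44840307]
```

View pics/top1.png

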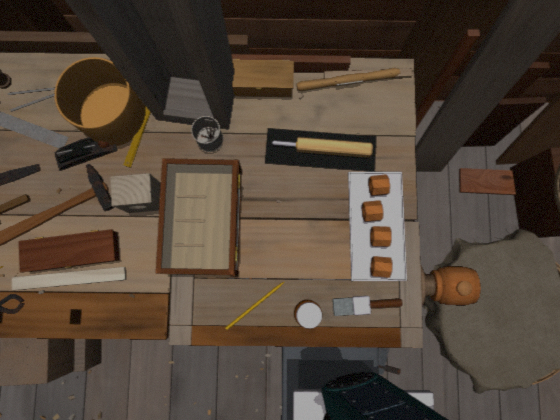

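View pics/scene1.png

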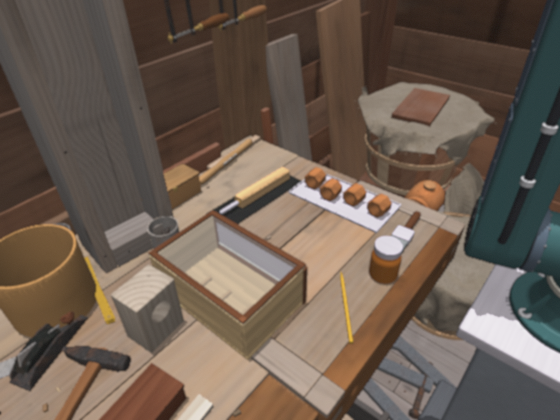

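The top view shows the rod at (320,148) on its mat with the tip pointing left (+y), four rings on the tray at (380,185), (373,211), (381,237) and (381,267), and the box at (200,216) with its opening on the right. The scene view agrees, and the tray has no gaps in the row.

```bash
cat >> h.py <<'E'
def blobs(s,lo,hi,amin=80,roi=None):
    hsv=cv2.cvtColor(s['frame'],cv2.COLOR_RGB2HSV); m=cv2.inRange(hsv,lo,hi)
    if roi: k=np.zeros_like(m); x0,x1,y0,y1=roi; k[y0:y1,x0:x1]=1; m=m*k
    c,_=cv2.findContours(m,cv2.RETR_EXTERNAL,cv2.CHAIN_APPROX_NONE)
    return sorted([k[:,0] for k in c if cv2.contourArea(k)>amin],key=lambda k:k[:,1].mean())
E
python3 - <<'E'
from h import *
s=snap('top')
f=s['frame']; hsv=cv2.cvtColor(f,cv2.COLOR_RGB2HSV)
for n,(u,v) in dict(ring=(380,190),handle=(340,148),steel=(283,144),mat=(300,160),rim=(200,163),rimr=(239,215),floor=(190,230),tray=(357,200),bench=(300,230)).items(): print(n,hsv[v,u])
cv2.imwrite('pics/top_crop.png',cv2.cvtColor(cv2.resize(f[120:290,150:420],None,fx=2.9,fy=2.9,interpolation=cv2.INTER_CUBIC),cv2.COLOR_RGB2BGR))
print(ray(s,[(380,185),(373,211),(381,237),(381,267)],.03))
print(ray(s,[(273,143),(371,150)],.018)); print('box',ray(s,[(163,160),(241,160),(157,273),(238,276)],.107))
E
```

```text
ring [ 13 185 105]
handle [ 17 127 166]
steel [130  12 132]
mat [20 25 31]
rim [ 12 150  78]
rimr [ 9 98 60]
floor [ 19  75 140]
tray [ 45   3 169]
bench [ 13  89 134]
[[ 0.62548812 -0.04111589  0.03      ]
 [ 0.56298251 -0.02347535  0.03      ]
 [ 0.50204658 -0.04113877  0.03      ]
 [ 0.43269756 -0.03981812  0.03      ]]
[[ 0.72778836  0.21417235  0.018     ]
 [ 0.71407757 -0.02352182  0.018     ]]
box [[0.65875979 0.45530289 0.107     ]
 [0.66146229 0.28309844 0.107     ]
 [0.41147747 0.45524114 0.107     ]
 [0.40743507 0.28274961 0.107     ]]
```

View pics/top_crop.png

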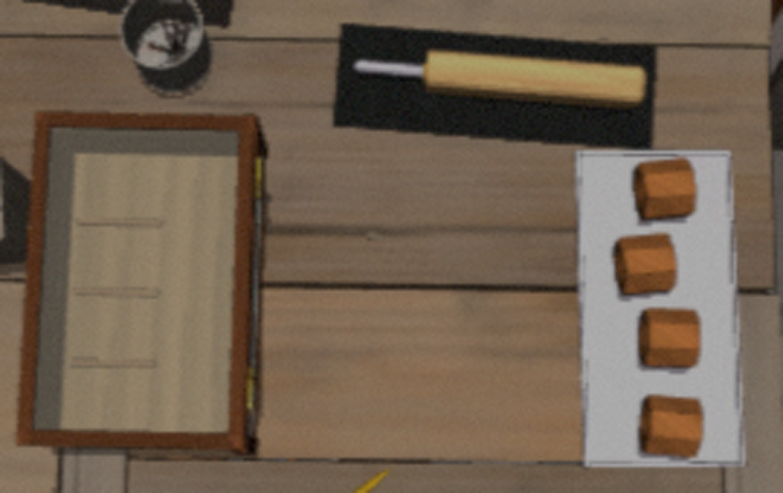

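The crop shows the rib lines on the box floor at crop rows 222, 292 and 363. The rod handle runs from (425,72) to (645,85) and its tip is at (355,66).

```bash
cat >> h.py <<'E'
def rodpose(s,z,roi):
    # handle blob at top-face height z+.015; returns centre & direction (towards tip, +y)
    c=max(blobs(s,(14,90,110),(26,255,255),200,roi),key=cv2.contourArea)
    P=ray(s,c,z)[:,:2]; r=cv2.minAreaRect((P*1000).astype(np.float32))
    b=cv2.boxPoints(r); e=sorted([(np.linalg.norm(b[i]-b[(i+1)%4]),i) for i in range(4)])
    i,j=e[0][1],e[1][1]; m=[(b[i]+b[(i+1)%4])/2,(b[j]+b[(j+1)%4])/2]; m.sort(key=lambda q:q[1])
    d=m[1]-m[0]; return m[0],m[1],np.degrees(np.arctan2(d[1],d[0])),r[1]
def rings(s,roi,z=.035):
    out=[]
    for c in blobs(s,(5,130,40),(16,255,255),100,roi):
        r=cv2.minAreaRect((ray(s,c,z)[:,:2]*1000).astype(np.float32)); out.append((np.round(r[0],1),np.round(r[1],1),round(r[2],1),cv2.contourArea(c)))
    return out
E
python3 - <<'E'
from h import *
s=snap('top'); print('rod',rodpose(s,.025,(295,378,130,165)))
for r in rings(s,(340,410,168,285)): print(r)
c=max(blobs(s,(0,0,0),(180,255,60),500,(255,385,120,180)),key=cv2.contourArea)
r=cv2.minAreaRect((ray(s,c,.003)[:,:2]*1000).astype(np.float32));print('mat',r)
# box ribs: dark lines columns profile
g=cv2.cvtColor(s['frame'],cv2.COLOR_RGB2GRAY).astype(float)
for u0,u1 in((176,188),(188,204)):
    p=g[170:272,u0:u1].mean(1); q=p-cv2.GaussianBlur(p[:,None],(1,15),4)[:,0]; i=[(k+170,round(q[k],1)) for k in range(1,len(q)-1) if q[k]<q[k-1] and q[k]<q[k+1] and q[k]<-2.5]; print(u0,i)
b=snap('scene')
for r in rings(b,(290,400,160,225)): print('sc',r)
E
```

```text
rod (array([715.5373  , -22.564102], dtype=float32), array([727.03375, 158.82124], dtype=float32), np.float32(86.37336), (181.7493133544922, 29.421855926513672))
(array([625.7, -36.7]), array([45.7, 45.5]), 0.9, 319.0)
(array([563.1, -20.4]), array([44.3, 45.8]), 6.6, 318.0)
(array([504. , -38.9]), array([41.8, 45. ]), 0.8, 325.0)
(array([433.7, -38.7]), array([46. , 43.2]), 88.7, 331.0)
mat ((717.894287109375, 97.56585693359375), (269.69488525390625, 91.98863983154297), 86.97875213623047)
176 [(171, np.float64(-22.2)), (197, np.float64(-18.4)), (219, np.float64(-6.7)), (221, np.float64(-12.1)), (243, np.float64(-5.4)), (246, np.float64(-13.8)), (270, np.float64(-29.5))]
188 [(171, np.float64(-22.3)), (195, np.float64(-5.7)), (197, np.float64(-14.5)), (219, np.float64(-8.2)), (222, np.float64(-9.4)), (244, np.float64(-5.9)), (246, np.float64(-13.7)), (270, np.float64(-34.5))]
sc (array([618.6, -29.2]), array([46. , 86.3]), 11.0, 237.0)
sc (array([556.6, -11.7]), array([45.1, 83.3]), 10.2, 251.5)
sc (array([496.7, -30.1]), array([42.8, 82.5]), 3.4, 264.5)
sc (array([427.9, -29.3]), array([80.6, 43.7]), 89.6, 288.5)
```

Run:
```python
from h import *
s=cams.snapshot('wrist'); print(s['T_tool_cam'],s['camera_matrix'])
s=snap('top');f=s['frame']
cv2.imwrite('pics/box.png',cv2.cvtColor(cv2.resize(f[152:282,152:250],None,fx=6,fy=4.6,interpolation=cv2.INTER_CUBIC),cv2.COLOR_RGB2BGR))
```

```text
[[-1.40914057e-03 -9.68054270e-01 -2.50736805e-01  7.29596480e-02]
 [ 9.99998918e-01 -1.47008930e-03  5.57843102e-05  5.95892845e-05]
 [-4.22607733e-04 -2.50736455e-01  9.68055294e-01 -1.79849568e-01]
 [ 0.00000000e+00  0.00000000e+00  0.00000000e+00  1.00000000e+00]] [[325.1922621    0.         279.27109662]
 [  0.         325.1922621  206.09381906]
 [  0.           0.           1.        ]]
```

View pics/box.png

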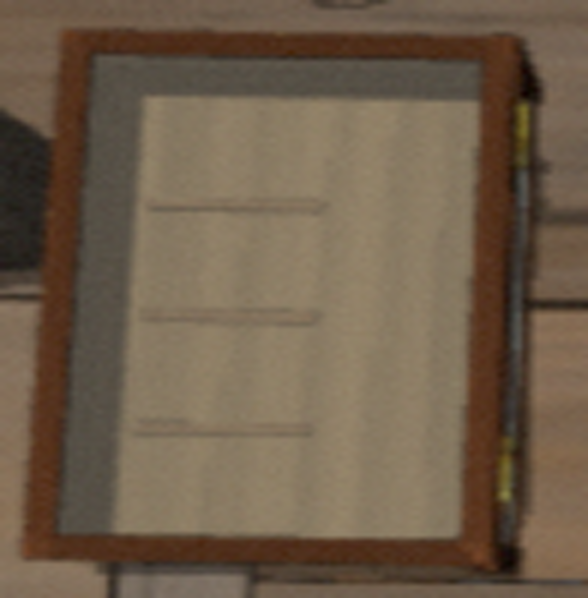

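The box crop shows the roof rim corners at full-frame (162.5,158.5), (238.3,160), (156.2,272.7) and (233.7,275.9). The ribs are near rows 196, 220.5 and 245.

Run:
```python
from h import *
s=snap('top')
C=ray(s,[(162.5,158.5),(238.3,160),(156.2,272.7),(233.7,275.9)],.107)[:,:2]; print(C)
M=np.array([[165,-126],[0,-126],[165,126],[0,126]])/1e3  # box frame (x in, y)
M=M.copy()
from scipy.optimize import least_squares
f=lambda p:(M@np.array([[np.cos(p[2]),np.sin(p[2])],[-np.sin(p[2]),np.cos(p[2])]])+p[:2]-C).ravel()
r=least_squares(f,[.53,.28,1.57]); print(r.x,np.degrees(r.x[2]),np.round(r.fun*1e3,1))
print('ribs',ray(s,[(206.2,196.3),(177,196),(205,220.6),(175.3,220.2),(204.2,245),(174.5,244.8)],.018))
# rim mask fit
m=blobs(s,(3,90,30),(15,255,110),1000,(150,248,150,285))
for c in m: print('rimrect',cv2.minAreaRect((ray(s,c,.107)[:,:2]*1e3).astype(np.float32)))
```

```text
[[0.66214793 0.45658192]
 [0.66136859 0.28906909]
 [0.41208714 0.45697429]
 [0.40752494 0.29190925]]
[0.53501282 0.29113723 1.56147102] 89.46569914002569 [ 0.4 -1.6 -0.4  0.9 -1.5  0.3  1.5  0.4]
ribs [[0.59428616 0.37084799 0.018     ]
 [0.59397785 0.44015119 0.018     ]
 [0.53607907 0.37147394 0.018     ]
 [0.536024   0.44141219 0.018     ]
 [0.4785716  0.37114653 0.018     ]
 [0.4780783  0.44050814 0.018     ]]
rimrect ((534.4802856445312, 370.8603820800781), (268.9244079589844, 180.88450622558594), 0.6804372072219849)
```

{"fn": "step_arm", "kwargs": {"plan": [[[40, 40, 10, 0.12, 100], [80, 80, 15, 0.24, 100], [118, 118, 20, 0.36, 100], [146, 146, 30, 0.48, 100], [174, 174, 40, 0.6, 100], [202, 202, 50, 0.72, 100], [230, 230, 60, 0.84, 100], [258, 258, 60, 0.96, 100]]]}}

```text
time: 1.07
tool_pos: [0.4255, -0.282, 0.2628]
ee_rot: [3.139, 0.001, 1.322]
wrist_force: [0.1, -1.3, -0.3]
width: 0.0942
```

{"fn": "step_arm", "kwargs": {"plan": [[[28, 28, 0, 0.1, 100], [56, 56, 0, 0.19, 100], [84, 84, 0, 0.19, 100], [112, 112, 0, 0.19, 100], [140, 140, 0, 0.19, 100], [168, 168, 0, 0.19, 100], [190, 196, 0, 0.19, 100], [190, 196, 0, 0.19, 100]]]}}

```text
time: 1.73
tool_pos: [0.617, -0.0817, 0.2594]
ee_rot: [-3.141, -0.003, 1.514]
wrist_force: [-0.8, 0.2, -0.6]
width: 0.0938
```

{"fn": "step_arm", "kwargs": {"plan": [[[0, 0, 0, 0, 100], [0, 0, 0, 0, 100], [0, 0, 0, 0, 100]]]}}

```text
time: 1.98
tool_pos: [0.6136, -0.0885, 0.2614]
ee_rot: [3.141, 0.001, 1.505]
wrist_force: [0.3, 0.3, 0.0]
width: 0.0942
```

Run:
```python
from h import *
o=robot.get_obs(); print(o['tool_pos'],o['ee_rot'],o['time'])
s=snap('top'); print('rod',rodpose(s,.025,(295,378,130,165)))
w=snap('wrist','w1.png')
```

```text
[ 0.61356452 -0.08845375  0.26143484] [3.14140560e+00 5.47807270e-04 1.50521604e+00] 1.9833
rod (array([715.3206  , -24.489082], dtype=float32), array([726.9395, 158.8272], dtype=float32), np.float32(86.373344), (183.6841278076172, 29.610742568969727))
```

View pics/w1.png

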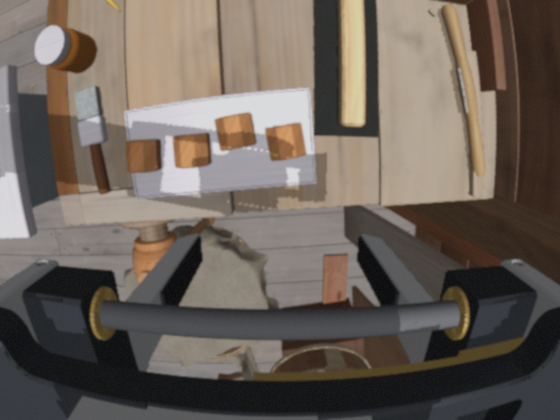

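The wrist view shows the rings on the tray from (140,155) to (285,140) and the rod handle end at (352,125). Nothing looks disturbed.

{"fn": "step_arm", "kwargs": {"plan": [[[22, 30, 0, 0, 100], [44, 60, 0, 0, 100], [65, 91, 0, 0, 100], [86, 122, -30, 0, 100], [107, 152, -60, 0, 100], [107, 152, -100, 0, 100], [107, 152, -140, 0, 100], [107, 152, -140, 0, 100]]]}}

```text
time: 2.75
tool_pos: [0.7155, 0.0644, 0.1094]
ee_rot: [-3.123, 0.002, 1.507]
wrist_force: [-0.8, -0.6, -2.4]
width: 0.094
```

{"fn": "step_arm", "kwargs": {"plan": [[[0, 0, 0, 0, 100], [0, 0, 0, 0, 100]]]}}

```text
time: 2.92
tool_pos: [0.7219, 0.0634, 0.1235]
ee_rot: [3.139, -0.0, 1.505]
wrist_force: [-0.9, 0.3, 1.4]
width: 0.0942
```

```bash
cat >> h.py <<'E'
def wray(s,o,uv,z):
    K=np.array(s['camera_matrix']); T=np.array(s['T_tool_cam']); uv=np.atleast_2d(uv).astype(float)
    d=(uv-K[:2,2])/K[0,0]; th=np.linalg.norm(d,axis=1)+1e-9
    v=np.c_[d/th[:,None]*np.sin(th)[:,None],np.cos(th)]
    B=R.from_euler('xyz',o['ee_rot']).as_matrix()
    v=v@T[:3,:3].T@B.T; c=B@T[:3,3]+o['tool_pos']
    return c+v*((z-c[2])/v[:,2])[:,None]
E
python3 - <<'E'
from h import *
o=robot.get_obs(); print(o['tool_pos'],o['ee_rot'],o['time'])
w=snap('wrist','w2.png')
E
```

```text
[0.72185713 0.06343386 0.12345483] [ 3.13904339e+00 -6.09678902e-05  1.50518163e+00] 2.9167
```

View pics/w2.png

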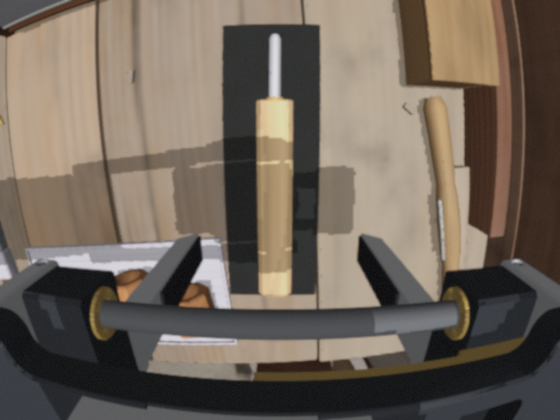

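The wrist view shows the rod centred between the fingers, with the shoulder at (275,98) and the tip at (275,36).

Run:
```python
from h import *
o=robot.get_obs(); s=cams.snapshot('wrist')
print(wray(s,o,[(275,98)],.033),wray(s,o,[(275,36)],.018))
```

```text
[[0.72671167 0.15765206 0.033     ]] [[0.7304615  0.21546853 0.018     ]]
```

{"fn": "step_arm", "kwargs": {"plan": [[[0, 0, -35, 0, 100], [0, 0, -70, 0, 100], [0, 0, -90, 0, 100], [0, 0, -105, 0, 100], [0, 0, -115, 0, 100], [0, 0, -115, 0, 100], [0, 0, -115, 0, 100]]]}}

```text
time: 3.6
tool_pos: [0.7227, 0.0644, 0.0087]
ee_rot: [3.138, -0.0, 1.506]
wrist_force: [0.1, -0.4, 0.8]
width: 0.0941
```

{"fn": "step_arm", "kwargs": {"plan": [[[0, 0, 0, 0, 20], [0, 0, 0, 0, 20], [0, 0, 0, 0, 20], [0, 0, 0, 0, 20], [0, 0, 0, 0, 20], [0, 0, 0, 0, 20], [0, 0, 0, 0, 20], [0, 0, 0, 0, 20]]]}}

```text
time: 4.27
tool_pos: [0.7211, 0.0647, 0.006]
ee_rot: [-3.141, 0.0, 1.507]
wrist_force: [0.4, 0.8, -0.4]
width: 0.0439
```

{"fn": "step_arm", "kwargs": {"plan": [[[0, 0, 0, 0, 0], [0, 0, 0, 0, 0], [0, 0, 0, 0, 0], [0, 0, 0, 0, 0], [0, 0, 0, 0, 0], [0, 0, 0, 0, 0]]]}}

```text
time: 4.77
tool_pos: [0.7211, 0.0647, 0.006]
ee_rot: [-3.141, 0.0, 1.507]
wrist_force: [-0.8, 1.1, 0.0]
width: 0.0293
```

{"fn": "step_arm", "kwargs": {"plan": [[[0, 0, 15, 0, 0], [0, 0, 35, 0, 0], [0, 0, 60, 0, 0], [0, 0, 85, 0, 0], [0, 0, 100, 0, 0], [0, 0, 100, 0, 0], [0, 0, 100, 0, 0]]]}}

```text
time: 5.35
tool_pos: [0.7219, 0.0647, 0.107]
ee_rot: [3.139, -0.0, 1.507]
wrist_force: [0.0, 0.4, -2.0]
width: 0.0296
```

Run:
```python
from h import *
o=robot.get_obs(); print(o['tool_pos'],o['ee_rot'],o['width'],o['wrist_force'])
s=snap('scene','s2.png');cv2.imwrite('pics/s2c.png',cv2.cvtColor(cv2.resize(s['frame'][60:260,150:430],None,fx=2.5,fy=2.5),cv2.COLOR_RGB2BGR))
```

```text
[0.72185996 0.06468004 0.10696817] [ 3.13907938e+00 -1.42933023e-04  1.50678467e+00] 0.02963902804432223 [ 0.00539424  0.42032095 -1.98693573]
```

View pics/s2c.png

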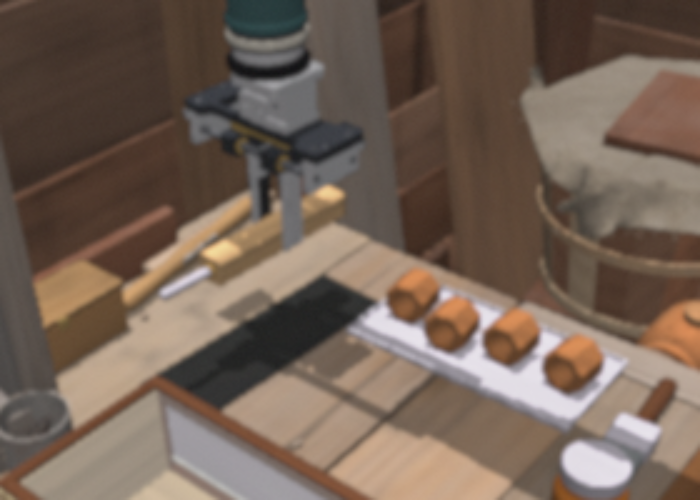

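The scene crop shows the rod level in the jaws and all four rings in place. There is a gray post behind the work, so I'm checking how close it is before moving along -y.

```bash
python3 - <<'E'
from h import *
s=snap('scene'); t=snap('top')
for uv in [(280,60),(310,150),(292,152),(275,40),(300,40)]:
    a=ray(s,[uv],0.0)[0]; o=cam(s)[1]; d=(a-o); d/=np.linalg.norm(d); print('sc',uv,np.round(d,3))
for uv in [(417,165),(440,175),(455,110),(480,0),(540,20)]:
    print('top',uv,[tuple(np.round(ray(t,[uv],z)[0][:2],2)) for z in (-.7,-.3,0,.2,.4)])
E
python3 - <<'E'
import cv2
a=cv2.imread('pics/top1.png')[0:210,330:560]; b=cv2.imread('pics/scene1.png')[0:210,180:410]
import numpy as np
cv2.imwrite('pics/post.png',cv2.resize(np.hstack([a,b]),None,fx=1.7,fy=1.7))
E
```

```text
sc (280, 60) [ 0.607 -0.723 -0.33 ]
sc (310, 150) [ 0.498 -0.699 -0.514]
sc (292, 152) [ 0.531 -0.671 -0.518]
sc (275, 40) [ 0.623 -0.727 -0.289]
sc (300, 40) [ 0.579 -0.762 -0.29 ]
top (417, 165) [(np.float64(0.86), np.float64(-0.35)), (np.float64(0.76), np.float64(-0.23)), (np.float64(0.68), np.float64(-0.14)), (np.float64(0.63), np.float64(-0.08)), (np.float64(0.58), np.float64(-0.02))]
top (440, 175) [(np.float64(0.82), np.float64(-0.44)), (np.float64(0.73), np.float64(-0.3)), (np.float64(0.66), np.float64(-0.2)), (np.float64(0.61), np.float64(-0.12)), (np.float64(0.57), np.float64(-0.05))]
top (455, 110) [(np.float64(1.09), np.float64(-0.51)), (np.float64(0.94), np.float64(-0.36)), (np.float64(0.83), np.float64(-0.24)), (np.float64(0.75), np.float64(-0.16)), (np.float64(0.67), np.float64(-0.08))]
top (480, 0) [(np.float64(1.58), np.float64(-0.64)), (np.float64(1.32), np.float64(-0.46)), (np.float64(1.13), np.float64(-0.32)), (np.float64(1.0), np.float64(-0.23)), (np.float64(0.87), np.float64(-0.13))]
top (540, 20) [(np.float64(1.49), np.float64(-0.89)), (np.float64(1.25), np.float64(-0.65)), (np.float64(1.07), np.float64(-0.47)), (np.float64(0.95), np.float64(-0.35)), (np.float64(0.83), np.float64(-0.23))]
```

View pics/post.png

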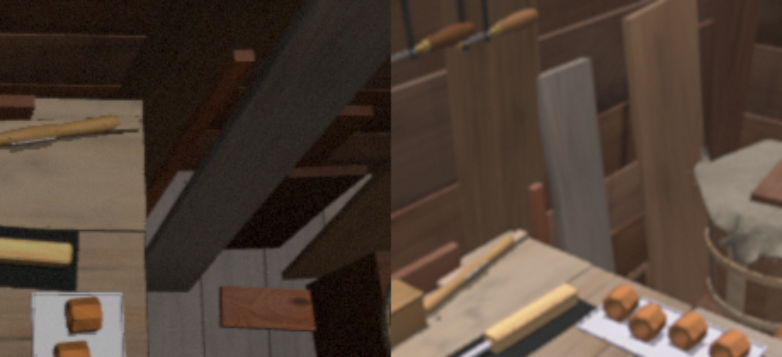

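The post stands about 0.2 m or more clear of the working area. Now I'll line up with ring A, the one at the largest x.

{"fn": "step_arm", "kwargs": {"plan": [[[-10, -30, 0, 0.02, 0], [-20, -62, 0, 0.04, 0], [-31, -98, 0, 0.06, 0], [-42, -134, 0, 0.08, 0], [-53, -170, 0, 0.093, 0], [-64, -206, 0, 0.093, 0], [-75, -240, 0, 0.093, 0], [-84, -268, 0, 0.093, 0]]]}}

```text
time: 6.17
tool_pos: [0.635, -0.2056, 0.1037]
ee_rot: [-3.138, -0.001, 1.598]
wrist_force: [-0.6, 0.3, -1.4]
width: 0.0299
```

{"fn": "step_arm", "kwargs": {"plan": [[[-5, -15, -10, 0, 0], [-7, -23, -35, 0, 0], [-7, -23, -60, 0, 0], [-7, -23, -60, 0, 0], [-7, -23, -60, 0, 0]]]}}

```text
time: 6.58
tool_pos: [0.628, -0.2246, 0.042]
ee_rot: [-3.135, -0.004, 1.6]
wrist_force: [0.2, 0.1, -0.6]
width: 0.0301
```

```bash
cat > st.py <<'E'
from h import *
import sys
def state():
    o=robot.get_obs(); y=o['ee_rot'][2]; d=np.array([np.cos(y),np.sin(y)]); t=o['tool_pos']
    sh=t[:2]+.094*d
    print('t %.1f tcp %s yaw %.3f w %.4f F %s'%(o['time'],np.round(t*1e3,1),y,o['width'],np.round(o['wrist_force'],1)),'shoulder',np.round(sh*1e3,1),'tip',np.round((sh+.06*d)*1e3,1),'axis z',round(t[2]*1e3+12,1))
    return o
E
python3 - <<'E'
from st import *
state(); s=snap('top')
for r in rings(s,(340,410,168,285)): print(r)
z=robot.get_obs()['tool_pos'][2]+.012
print(rodpose(s,z+.007,(380,520,150,215)))
cv2.imwrite('pics/a.png',cv2.cvtColor(cv2.resize(s['frame'][150:290,330:530],None,fx=4,fy=4),cv2.COLOR_RGB2BGR))
E
```

```text
t 6.6 tcp [ 628.  -224.6   42. ] yaw 1.600 w 0.0301 F [ 0.2  0.1 -0.6] shoulder [ 625.2 -130.6] tip [623.5 -70.6] axis z 54.0
(array([625.7, -36.7]), array([45.7, 45.4]), 0.9, 315.0)
(array([563. , -20.4]), array([44.1, 45.8]), 6.6, 316.5)
(array([504. , -38.9]), array([41.8, 45. ]), 0.8, 327.5)
(array([433.5, -38.8]), array([46.4, 42.8]), 85.1, 329.5)
(array([ 629.8164 , -230.80835], dtype=float32), array([ 628.2461 , -128.43396], dtype=float32), np.float32(90.878784), (25.828420639038086, 102.38644409179688))
```

View pics/a.png

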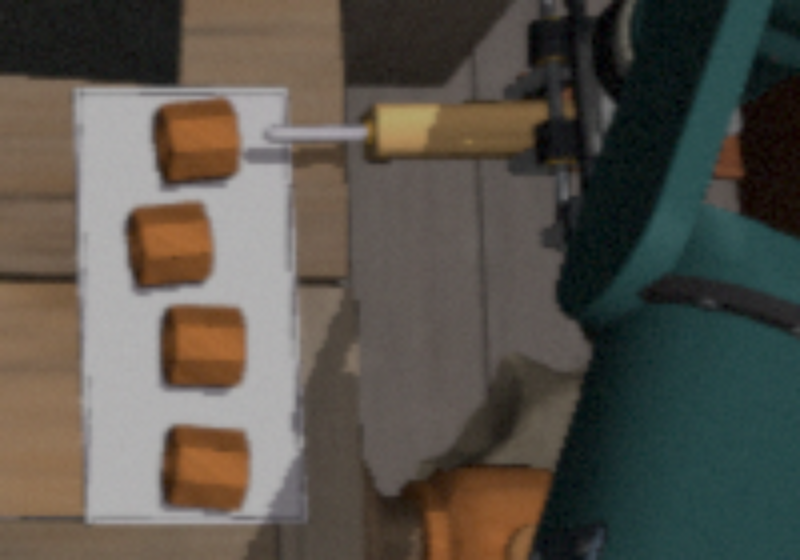

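The top crop shows the rod on line with ring A: the tip at (268,132) and the ring at (197,140) in the crop. Ring A's bore is yawed about 95°.

{"fn": "step_arm", "kwargs": {"plan": [[[7, 0, 0, 0.03, 0], [14, -2, -10, 0.06, 0], [14, -2, -20, 0.06, 0], [14, -2, -27, 0.06, 0], [14, -2, -27, 0.06, 0], [14, -2, -27, 0.06, 0]]]}}

```text
time: 7.13
tool_pos: [0.6435, -0.2277, 0.0185]
ee_rot: [-3.14, -0.001, 1.66]
wrist_force: [-0.3, 0.2, -1.7]
width: 0.0297
```

```bash
python3 -c "from st import *
state()"
```

```text
t 7.1 tcp [ 643.5 -227.7   18.5] yaw 1.660 w 0.0297 F [-0.3  0.2 -1.7] shoulder [ 635.2 -134.1] tip [629.9 -74.3] axis z 30.5
```

{"fn": "step_arm", "kwargs": {"plan": [[[0, 0, -3.5, 0, 0], [-1, 12, -3.5, 0, 0], [-2, 24, -3.5, 0, 0], [-3, 36, -3.5, 0, 0], [-4.5, 48, -3.5, 0, 0], [-5.5, 60, -3.5, 0, 0], [-7, 72, -3.5, 0, 0], [-7, 73, -3.5, 0, 0]]]}}

```text
time: 7.8
tool_pos: [0.6369, -0.152, 0.0158]
ee_rot: [-3.141, -0.001, 1.663]
wrist_force: [-0.6, -0.4, -2.2]
width: 0.0297
```

Run:
```python
from st import *
state(); s=snap('top')
for r in rings(s,(340,410,168,285)): print(r)
cv2.imwrite('pics/b.png',cv2.cvtColor(cv2.resize(s['frame'][150:290,330:530],None,fx=4,fy=4),cv2.COLOR_RGB2BGR))
```

```text
t 7.8 tcp [ 636.9 -152.    15.8] yaw 1.663 w 0.0297 F [-0.6 -0.4 -2.2] shoulder [628.3 -58.4] tip [622.8   1.3] axis z 27.8
(array([625.2, -38.9]), array([44.4, 51.6]), 7.3, 319.0)
(array([563.1, -20.3]), array([44.2, 45.9]), 7.2, 315.5)
(array([504. , -38.9]), array([41.8, 45.1]), 0.8, 327.0)
(array([434.2, -38.8]), array([46.4, 42.8]), 85.6, 330.5)
```

{"fn": "step_arm", "kwargs": {"plan": [[[0, 0, 5, 0, 0], [0, 0, 10, 0, 0], [0, 0, 17, 0, 0], [0, 0, 25, 0, 0], [0, 0, 34, 0, 0], [0, 0, 42, 0, 0], [0, 0, 46, 0, 0], [0, 0, 46, 0, 0]]]}}

```text
time: 8.52
tool_pos: [0.6383, -0.1558, 0.0639]
ee_rot: [3.138, 0.002, 1.66]
wrist_force: [0.3, 0.1, -1.8]
width: 0.0295
```

Run:
```python
from st import *
state(); s=snap('top')
for r in rings(s,(340,410,168,285)): print(r)
b=snap('scene')
cv2.imwrite('pics/c.png',cv2.cvtColor(cv2.resize(np.vstack([s['frame'][150:280,330:530],b['frame'][130:260,240:440]]),None,fx=2.3,fy=2.3),cv2.COLOR_RGB2BGR))
```

```text
t 8.5 tcp [ 638.3 -155.8   63.9] yaw 1.660 w 0.0295 F [ 0.3  0.1 -1.8] shoulder [630.  -62.2] tip [624.6  -2.5] axis z 75.9
(array([637.8, -49.9]), array([48.3, 55.8]), 7.3, 357.5)
(array([563. , -20.4]), array([44.1, 45.8]), 6.6, 317.5)
(array([504., -39.]), array([41.8, 45.1]), 0.8, 328.0)
(array([433.9, -38.7]), array([46. , 43.2]), 88.7, 335.0)
```

View pics/c.png

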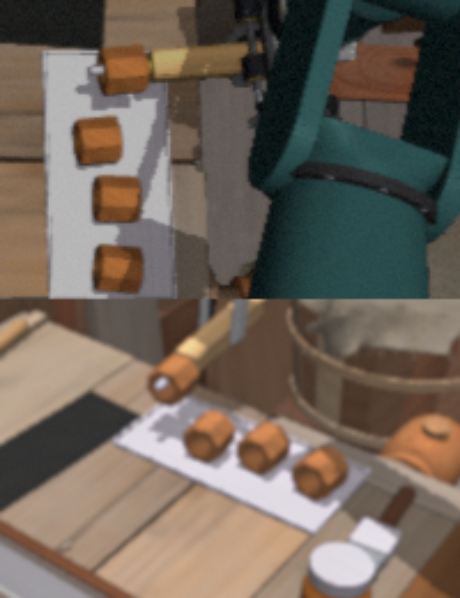

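The ring hangs against the shoulder: the scene half of the crop shows it at (172,382) with the steel through the bore, and the other three rings are undisturbed. Now I'll carry it to lane 4.

{"fn": "step_arm", "kwargs": {"plan": [[[0, 5, 0, -0.02, 0], [-2, 16, 0, -0.04, 0], [-5, 33, 0, -0.06, 0], [-8, 56, 0, -0.08, 0], [-11, 82, 0, -0.094, 0], [-13, 108, 0, -0.094, 0], [-15, 134, 0, -0.094, 0], [-16, 160, -5, -0.094, 0]]]}}

```text
time: 9.28
tool_pos: [0.621, 0.0058, 0.0569]
ee_rot: [3.141, 0.0, 1.566]
wrist_force: [0.4, 0.7, -1.5]
width: 0.0298
```

{"fn": "step_arm", "kwargs": {"plan": [[[0, 26, -5, 0, 0], [0, 50, -10, 0, 0], [0, 71, -15, 0, 0], [0, 88, -15, 0, 0], [0, 100, -15, 0, 0], [0, 107, -15, 0, 0], [0, 110, -15, 0, 0], [0, 110, -15, 0, 0]]]}}

```text
time: 9.95
tool_pos: [0.6213, 0.1148, 0.0417]
ee_rot: [3.141, 0.0, 1.566]
wrist_force: [0.2, 0.5, -2.0]
width: 0.0299
```

Run:
```python
from st import *
state(); s=snap('top')
for r in rings(s,(225,300,150,285),.065): print(r)
print(rodpose(s,robot.get_obs()['tool_pos'][2]+.019,(240,340,165,215)))
```

```text
t 9.9 tcp [621.3 114.8  41.7] yaw 1.566 w 0.0299 F [ 0.2  0.5 -2. ] shoulder [621.7 208.8] tip [622.  268.8] axis z 53.7
(array([619.1, 230.3]), array([46.7, 41.3]), 0.9, 332.0)
(array([539.8, 303.2]), array([264.9,  32.2]), 1.8, 600.0)
(array([627.701  , 154.60147], dtype=float32), array([627.16583, 221.50458], dtype=float32), np.float32(90.4583), (32.8159065246582, 66.90526580810547))
```

{"fn": "step_arm", "kwargs": {"plan": [[[1, 6, 2, 0, 0], [1.5, 17, 2, 0, 0], [1.5, 30, 2, 0, 0], [1.5, 43, 2, 0, 0], [1.5, 56, 2, 0, 0], [1.5, 69, 2, 0, 0], [1.5, 82, 2, 0, 0], [1.5, 94, 2, 0, 0]]]}}

```text
time: 10.67
tool_pos: [0.6223, 0.2106, 0.0433]
ee_rot: [-3.141, -0.0, 1.567]
wrist_force: [-0.3, -0.3, -2.7]
width: 0.03
```

{"fn": "step_arm", "kwargs": {"plan": [[[0, 12, 0, 0, 0], [0, 24, 0, 0, 0], [0, 36, 0, 0, 0], [0, 46, 0, 0, 0], [0, 54, 0, 0, 0], [0, 60, 0, 0, 0], [0, 63, 0, 0, 0], [0, 63, 0, 0, 0]]]}}

```text
time: 11.33
tool_pos: [0.6226, 0.2724, 0.0436]
ee_rot: [3.142, -0.0, 1.566]
wrist_force: [0.7, 0.2, -2.9]
width: 0.03
```

Run:
```python
from st import *
state(); s=snap('top')
for r in rings(s,(165,236,165,270),.05): print(r)
cv2.imwrite('pics/d.png',cv2.cvtColor(cv2.resize(s['frame'][150:285,150:340],None,fx=4,fy=4),cv2.COLOR_RGB2BGR))
```

```text
t 11.3 tcp [622.6 272.4  43.6] yaw 1.566 w 0.0300 F [ 0.7  0.2 -2.9] shoulder [623.  366.4] tip [623.3 426.4] axis z 55.6
```

View pics/d.png

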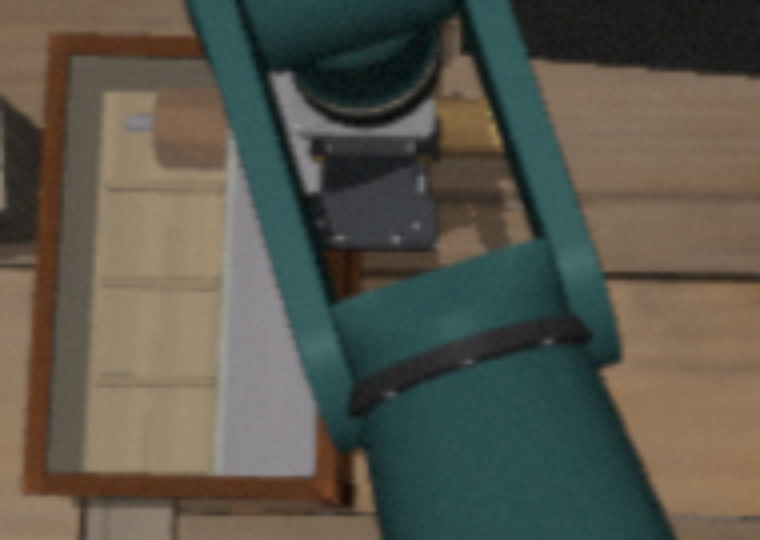

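The top crop shows the ring in lane 4 at (190,125) with the flap swung in over the handle. Next I'll lower it and withdraw.

{"fn": "step_arm", "kwargs": {"plan": [[[0, 0, -4, 0, 0], [0, 0, -8, 0, 0], [0, 0, -12, 0, 0], [0, 0, -16, 0, 0], [0, 0, -19, 0, 0], [0, 0, -22, 0, 0], [0, 0, -22, 0, 0], [0, 0, -22, 0, 0]]]}}

```text
time: 12.05
tool_pos: [0.6225, 0.2717, 0.0213]
ee_rot: [-3.141, 0.0, 1.566]
wrist_force: [0.5, 0.4, -1.8]
width: 0.0299
```

{"fn": "step_arm", "kwargs": {"plan": [[[0, -5, 0, 0, 0], [0, -14, 0, 0, 0], [0, -25, 0, 0, 0], [0, -38, 0, 0, 0], [0, -51, 0, 0, 0], [0, -64, 0, 0, 0], [0, -78, 0, 0, 0], [0, -90, 0, 0, 0]]]}}

```text
time: 12.72
tool_pos: [0.6227, 0.1795, 0.0217]
ee_rot: [3.141, 0.001, 1.565]
wrist_force: [1.1, 0.1, -2.0]
width: 0.0295
```

{"fn": "step_arm", "kwargs": {"plan": [[[0, -20, 0, 0, 0], [0, -50, 0, 0, 0], [0, -85, 20, 0, 0], [0, -120, 50, 0, 0], [0, -158, 65, 0, 0], [0, -196, 65, 0, 0], [0, -225, 65, 0, 0], [0, -240, 65, 0, 0]]]}}

```text
time: 13.38
tool_pos: [0.6228, -0.0633, 0.088]
ee_rot: [3.139, 0.002, 1.561]
wrist_force: [0.1, 0.3, -1.8]
width: 0.03
```

Run:
```python
from st import *
state(); s=snap('top')
for r in rings(s,(340,410,168,285)): print(r)
for r in [cv2.minAreaRect((ray(s,c,.04)[:,:2]*1e3).astype(np.float32)) for c in blobs(s,(5,80,60),(13,255,200),60,(165,236,165,270))]: print('in',r)
cv2.imwrite('pics/e.png',cv2.cvtColor(cv2.resize(s['frame'][150:285,150:250],None,fx=4,fy=4),cv2.COLOR_RGB2BGR))
```

```text
t 13.4 tcp [622.8 -63.3  88. ] yaw 1.561 w 0.0300 F [ 0.1  0.3 -1.8] shoulder [623.7  30.7] tip [624.2  90.7] axis z 100.0
(array([563.3, -19.8]), array([44.6, 46.8]), 8.3, 321.0)
(array([504. , -38.9]), array([41.8, 45. ]), 0.8, 327.0)
(array([433.8, -38.7]), array([46. , 43.2]), 88.7, 328.5)
in ((625.4009399414062, 384.4167175292969), (45.65177917480469, 44.44868087768555), 2.1135923862457275)
in ((544.6493530273438, 302.6765441894531), (17.980697631835938, 243.25454711914062), 89.00502014160156)
```

View pics/e.png

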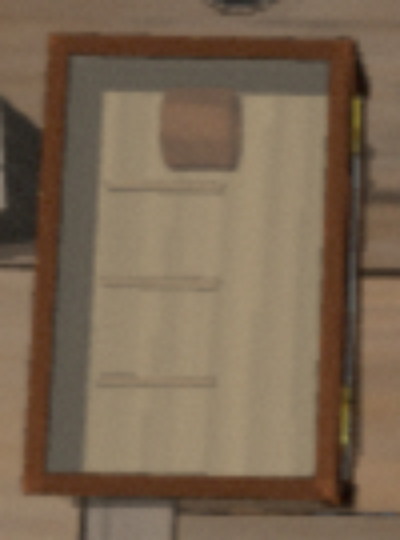

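The crop shows the ring in lane 4 at (200,130), lying square, with the flap shut (rim strip only, at column 350). Ring B is next.

{"fn": "step_arm", "kwargs": {"plan": [[[-5, -20, 0, 0.02, 0], [-12, -50, 0, 0.04, 0], [-20, -82, 0, 0.06, 0], [-29, -112, 0, 0.08, 0], [-37, -136, -10, 0.1, 0], [-41, -147, -40, 0.109, 0], [-41, -147, -65, 0.109, 0], [-41, -147, -65, 0.109, 0]]]}}

```text
time: 14.1
tool_pos: [0.5772, -0.2032, 0.015]
ee_rot: [-3.131, -0.007, 1.674]
wrist_force: [-2.4, 0.9, -3.3]
width: 0.0296
```

{"fn": "step_arm", "kwargs": {"plan": [[[0, 0, 0, 0, 0], [0, 0, 0, 0, 0]]]}}

```text
time: 14.27
tool_pos: [0.5827, -0.2045, 0.0229]
ee_rot: [3.14, 0.0, 1.676]
wrist_force: [0.1, 0.0, -1.6]
width: 0.0301
```

Run:
```python
from st import *
state(); s=snap('top')
for r in rings(s,(340,410,168,285)): print(r)
b=snap('scene')
z=robot.get_obs()['tool_pos'][2]+.012
print(rodpose(s,z+.007,(380,520,170,245)))
```

```text
t 14.3 tcp [ 582.7 -204.5   22.9] yaw 1.676 w 0.0301 F [ 0.1  0.  -1.6] shoulder [ 572.9 -111. ] tip [566.6 -51.4] axis z 34.9
(array([563.2, -20.6]), array([43.8, 46.1]), 6.6, 318.0)
(array([504. , -38.9]), array([41.8, 45. ]), 0.8, 327.0)
(array([433.5, -38.8]), array([46.4, 42.8]), 85.1, 331.0)
(array([ 580.3466 , -210.96048], dtype=float32), array([ 578.8382 , -109.58295], dtype=float32), np.float32(90.852455), (33.006935119628906, 101.38876342773438))
```

{"fn": "step_arm", "kwargs": {"plan": [[[0, 0, -4, 0, 0], [0, 0, -8, 0, 0], [-1, 10, -8, 0, 0], [-2.5, 24, -8, 0, 0], [-4, 38, -8, 0, 0], [-5.5, 52, -8, 0, 0], [-7, 65, -8, 0, 0], [-7, 67, -8, 0, 0]]]}}

```text
time: 15.03
tool_pos: [0.5742, -0.1349, 0.0137]
ee_rot: [-3.141, -0.001, 1.678]
wrist_force: [-0.3, -0.4, -2.1]
width: 0.0298
```

{"fn": "step_arm", "kwargs": {"plan": [[[0, 0, 4, 0, 0], [0, 0, 10, 0, 0], [0, 0, 17, 0, 0], [0, 0, 25, 0, 0], [0, 0, 34, 0, 0], [0, 0, 42, 0, 0], [0, 0, 46, 0, 0], [0, 0, 46, 0, 0]]]}}

```text
time: 15.7
tool_pos: [0.5758, -0.1389, 0.0617]
ee_rot: [3.138, 0.001, 1.674]
wrist_force: [-0.0, -0.2, -2.0]
width: 0.0296
```

Run:
```python
from st import *
state(); s=snap('top')
for r in rings(s,(340,410,168,285)): print(r)
b=snap('scene')
cv2.imwrite('pics/f.png',cv2.cvtColor(cv2.resize(b['frame'][130:260,240:440],None,fx=2.3,fy=2.3),cv2.COLOR_RGB2BGR))
```

```text
t 15.7 tcp [ 575.8 -138.9   61.7] yaw 1.674 w 0.0296 F [-0.  -0.2 -2. ] shoulder [566.1 -45.5] tip [559.9  14.2] axis z 73.7
(array([571. , -33.1]), array([46.3, 52.8]), 6.6, 346.5)
(array([504., -39.]), array([41.8, 45.1]), 0.8, 326.0)
(array([434.3, -38.9]), array([46.1, 43. ]), 85.6, 329.5)
```

{"fn": "step_arm", "kwargs": {"plan": [[[0, 5, 0, -0.02, 0], [-1, 16, 0, -0.04, 0], [-3, 33, 0, -0.06, 0], [-5, 54, 0, -0.08, 0], [-7, 78, 0, -0.1, 0], [-9, 102, 0, -0.108, 0], [-10, 126, 0, -0.108, 0], [-11, 150, -4, -0.108, 0]]]}}

```text
time: 16.47
tool_pos: [0.5635, 0.0128, 0.0556]
ee_rot: [3.141, 0.0, 1.566]
wrist_force: [-0.1, 0.2, -1.1]
width: 0.0299
```

{"fn": "step_arm", "kwargs": {"plan": [[[0, 24, -5, 0, 0], [0, 46, -10, 0, 0], [0, 66, -14, 0, 0], [0, 83, -14, 0, 0], [0, 95, -14, 0, 0], [0, 101, -14, 0, 0], [0, 104, -14, 0, 0], [0, 104, -14, 0, 0]]]}}

```text
time: 17.13
tool_pos: [0.5637, 0.1157, 0.0416]
ee_rot: [3.142, 0.0, 1.567]
wrist_force: [-1.1, 0.2, -3.0]
width: 0.0301
```

Run:
```python
from st import *
state(); s=snap('top')
for r in rings(s,(242,300,170,270),.05): print(r)
print(rodpose(s,robot.get_obs()['tool_pos'][2]+.019,(240,340,180,245)))
```

```text
t 17.1 tcp [563.7 115.7  41.6] yaw 1.567 w 0.0301 F [-1.1  0.2 -3. ] shoulder [564.1 209.7] tip [564.3 269.7] axis z 53.6
(array([564.6, 233.1]), array([48.9, 43.7]), 0.9, 349.0)
(array([567.4915 , 156.37123], dtype=float32), array([566.6606 , 213.46202], dtype=float32), np.float32(90.833855), (27.716405868530273, 57.096832275390625))
```

{"fn": "step_arm", "kwargs": {"plan": [[[0.7, 6, 2, 0, 0], [0.7, 17, 2, 0, 0], [0.7, 30, 2, 0, 0], [0.7, 43, 2, 0, 0], [0.7, 56, 2, 0, 0], [0.7, 69, 2, 0, 0], [0.7, 82, 2, 0, 0], [0.7, 94, 2, 0, 0]]]}}

```text
time: 17.85
tool_pos: [0.564, 0.2115, 0.0433]
ee_rot: [-3.141, 0.0, 1.568]
wrist_force: [0.3, -0.5, -3.2]
width: 0.0296
```

{"fn": "step_arm", "kwargs": {"plan": [[[0, 12, 0, 0, 0], [0, 24, 0, 0, 0], [0, 36, 0, 0, 0], [0, 46, 0, 0, 0], [0, 54, 0, 0, 0], [0, 60, 0, 0, 0], [0, 63, 0, 0, 0], [0, 63, 0, 0, 0]]]}}

```text
time: 18.52
tool_pos: [0.5643, 0.2734, 0.0436]
ee_rot: [-3.142, -0.0, 1.567]
wrist_force: [0.2, 0.9, -3.2]
width: 0.0296
```

```bash
cat >> st.py <<'E'
def inbox(s,z=.04):
    for c in blobs(s,(5,80,60),(13,255,200),60,(160,236,165,274)):
        r=cv2.minAreaRect((ray(s,c,z)[:,:2]*1e3).astype(np.float32)); print('in',np.round(r[0],1),np.round(r[1],1),round(r[2],1))
E
python3 - <<'E'
from st import *
state(); s=snap('top'); inbox(s,.05)
E
```

```text
t 18.5 tcp [564.3 273.4  43.6] yaw 1.567 w 0.0296 F [ 0.2  0.9 -3.2] shoulder [564.6 367.4] tip [564.8 427.4] axis z 55.6
in [564.8 394.2] [52.8 30.3] 20.3
in [537.4 399.9] [254.7 139.3] 3.0
```

{"fn": "step_arm", "kwargs": {"plan": [[[0, 0, -4, 0, 0], [0, 0, -8, 0, 0], [0, 0, -12, 0, 0], [0, 0, -16, 0, 0], [0, 0, -19, 0, 0], [0, 0, -22, 0, 0], [0, 0, -22, 0, 0], [0, 0, -22, 0, 0]]]}}

```text
time: 19.23
tool_pos: [0.5642, 0.2727, 0.0213]
ee_rot: [-3.141, -0.0, 1.567]
wrist_force: [-1.5, -0.5, -2.0]
width: 0.0298
```

{"fn": "step_arm", "kwargs": {"plan": [[[0, -5, 0, 0, 0], [0, -14, 0, 0, 0], [0, -25, 0, 0, 0], [0, -38, 0, 0, 0], [0, -51, 0, 0, 0], [0, -64, 0, 0, 0], [0, -78, 0, 0, 0], [0, -90, 0, 0, 0]]]}}

```text
time: 19.9
tool_pos: [0.5643, 0.1806, 0.0217]
ee_rot: [3.141, 0.0, 1.566]
wrist_force: [0.8, 0.4, -1.1]
width: 0.0295
```

{"fn": "step_arm", "kwargs": {"plan": [[[0, -20, 0, 0, 0], [0, -50, 0, 0, 0], [0, -85, 20, 0, 0], [0, -120, 50, 0, 0], [0, -158, 65, 0, 0], [0, -196, 65, 0, 0], [0, -225, 65, 0, 0], [0, -240, 65, 0, 0]]]}}

```text
time: 20.57
tool_pos: [0.5645, -0.0622, 0.0881]
ee_rot: [3.139, 0.002, 1.563]
wrist_force: [-0.4, -1.6, -2.5]
width: 0.0297
```

Run:
```python
from st import *
state(); s=snap('top'); inbox(s)
for r in rings(s,(340,410,168,285)): print(r)
cv2.imwrite('pics/g.png',cv2.cvtColor(cv2.resize(s['frame'][150:285,150:340],None,fx=4,fy=4),cv2.COLOR_RGB2BGR))
```

```text
t 20.6 tcp [564.5 -62.2  88.1] yaw 1.563 w 0.0297 F [-0.4 -1.6 -2.5] shoulder [565.3  31.8] tip [565.7  91.8] axis z 100.1
in [625.9 384.4] [45.5 44.4] 2.5
in [565.  384.4] [42.3 44.4] 0.9
in [539.  386.7] [254.1 175.6] 1.6
(array([504. , -38.9]), array([41.8, 45. ]), 0.8, 327.0)
(array([433.7, -38.7]), array([46. , 43.2]), 88.7, 334.0)
```

{"fn": "step_arm", "kwargs": {"plan": [[[-7, -20, 0, 0.01, 0], [-17, -50, 0, 0.02, 0], [-28, -82, 0, 0.022, 0], [-40, -114, 0, 0.022, 0], [-51, -144, -10, 0.022, 0], [-58, -164, -40, 0.022, 0], [-58, -166, -65, 0.022, 0], [-58, -166, -65, 0.022, 0]]]}}

```text
time: 21.28
tool_pos: [0.5018, -0.2228, 0.0163]
ee_rot: [-3.133, -0.006, 1.586]
wrist_force: [-0.8, -0.0, -2.7]
width: 0.0302
```

{"fn": "step_arm", "kwargs": {"plan": [[[0, 0, 0, 0, 0], [0, 0, 0, 0, 0]]]}}

```text
time: 21.45
tool_pos: [0.5073, -0.2232, 0.0231]
ee_rot: [3.139, 0.001, 1.589]
wrist_force: [0.0, -0.1, -0.8]
width: 0.03
```

Run:
```python
from st import *
state(); s=snap('top')
for r in rings(s,(340,410,168,285)): print(r)
z=robot.get_obs()['tool_pos'][2]+.012
print(rodpose(s,z+.007,(380,520,200,275)))
```

```text
t 21.4 tcp [ 507.3 -223.2   23.1] yaw 1.589 w 0.0300 F [ 0.  -0.1 -0.8] shoulder [ 505.6 -129.2] tip [504.5 -69.3] axis z 35.1
(array([504. , -38.9]), array([41.8, 45. ]), 0.8, 325.5)
(array([433.8, -38.7]), array([46. , 43.3]), 88.7, 334.5)
(array([ 508.2056 , -228.69922], dtype=float32), array([ 506.78226, -128.39352], dtype=float32), np.float32(90.81297), (27.736143112182617, 100.31578826904297))
```

{"fn": "step_arm", "kwargs": {"plan": [[[0, 0, -4, 0, 0], [0, 0, -8, 0, 0], [0, 10, -8, 0, 0], [0, 24, -8, 0, 0], [-0.5, 38, -8, 0, 0], [-0.5, 52, -8, 0, 0], [-1, 65, -8, 0, 0], [-1, 67, -8, 0, 0]]]}}

```text
time: 22.17
tool_pos: [0.5051, -0.1532, 0.0136]
ee_rot: [-3.141, -0.001, 1.592]
wrist_force: [-0.2, -0.7, -2.3]
width: 0.03
```

{"fn": "step_arm", "kwargs": {"plan": [[[0, 0, 4, 0, 0], [0, 0, 10, 0, 0], [0, 0, 17, 0, 0], [0, 0, 25, 0, 0], [0, 0, 34, 0, 0], [0, 0, 42, 0, 0], [0, 0, 46, 0, 0], [0, 0, 46, 0, 0]]]}}

```text
time: 22.83
tool_pos: [0.5064, -0.157, 0.0615]
ee_rot: [3.138, 0.001, 1.588]
wrist_force: [-0.0, 0.7, -2.1]
width: 0.03
```

Run:
```python
from st import *
state(); s=snap('top')
for r in rings(s,(340,410,168,285)): print(r)
```

```text
t 22.8 tcp [ 506.4 -157.    61.5] yaw 1.588 w 0.0300 F [-0.   0.7 -2.1] shoulder [504.8 -63. ] tip [503.7  -3. ] axis z 73.5
(array([510. , -51.4]), array([44.2, 51.3]), 0.8, 350.0)
(array([433.8, -38.7]), array([46. , 43.3]), 88.7, 339.5)
```

{"fn": "step_arm", "kwargs": {"plan": [[[0, 5, 0, -0.01, 0], [0, 16, 0, -0.021, 0], [0, 33, 0, -0.021, 0], [0, 56, 0, -0.021, 0], [0, 82, 0, -0.021, 0], [0, 108, 0, -0.021, 0], [0, 134, 0, -0.021, 0], [0, 160, -4, -0.021, 0]]]}}

```text
time: 23.55
tool_pos: [0.5052, 0.0052, 0.0556]
ee_rot: [3.141, -0.0, 1.567]
wrist_force: [0.6, 0.4, -2.6]
width: 0.0301
```

{"fn": "step_arm", "kwargs": {"plan": [[[0, 26, -5, 0, 0], [0, 50, -10, 0, 0], [0, 71, -14, 0, 0], [0, 88, -14, 0, 0], [0, 100, -14, 0, 0], [0, 108, -14, 0, 0], [0, 112, -14, 0, 0], [0, 112, -14, 0, 0]]]}}

```text
time: 24.22
tool_pos: [0.5054, 0.1161, 0.0416]
ee_rot: [3.142, 0.0, 1.568]
wrist_force: [0.4, -0.1, -2.0]
width: 0.0297
```

Run:
```python
from st import *
state(); s=snap('top')
for r in rings(s,(242,300,170,270),.05): print(r)
print(rodpose(s,robot.get_obs()['tool_pos'][2]+.019,(240,340,200,275)))
```

```text
t 24.2 tcp [505.4 116.1  41.6] yaw 1.568 w 0.0297 F [ 0.4 -0.1 -2. ] shoulder [505.6 210.1] tip [505.7 270.1] axis z 53.6
(array([506.4, 231.5]), array([43.4, 47. ]), 86.7, 344.0)
(array([472.81845, 178.46704], dtype=float32), array([468.84335, 283.55865], dtype=float32), np.float32(92.166176), (51.888336181640625, 105.1667709350586))
```

{"fn": "step_arm", "kwargs": {"plan": [[[1, 6, 2, 0, 0], [1, 17, 2, 0, 0], [1, 30, 2, 0, 0], [1, 43, 2, 0, 0], [1, 56, 2, 0, 0], [1, 69, 2, 0, 0], [1, 82, 2, 0, 0], [1, 94, 2, 0, 0]]]}}

```text
time: 24.93
tool_pos: [0.506, 0.2114, 0.0433]
ee_rot: [-3.141, 0.0, 1.569]
wrist_force: [1.1, -0.4, -2.7]
width: 0.0299
```

{"fn": "step_arm", "kwargs": {"plan": [[[0, 12, 0, 0, 0], [0, 24, 0, 0, 0], [0, 36, 0, 0, 0], [0, 46, 0, 0, 0], [0, 54, 0, 0, 0], [0, 60, 0, 0, 0], [0, 63, 0, 0, 0], [0, 63, 0, 0, 0]]]}}

```text
time: 25.6
tool_pos: [0.5064, 0.2733, 0.0436]
ee_rot: [3.142, -0.0, 1.568]
wrist_force: [-0.4, 0.0, -2.9]
width: 0.0302
```

Run:
```python
from st import *
state(); s=snap('top'); inbox(s,.05)
```

```text
t 25.6 tcp [506.4 273.3  43.6] yaw 1.568 w 0.0302 F [-0.4  0.  -2.9] shoulder [506.6 367.3] tip [506.7 427.3] axis z 55.6
in [624.2 386.3] [37.2 44.5] 86.0
in [506.2 401. ] [44.6 22.1] 20.6
in [519.  453.6] [276.3 102.4] 24.0
```

{"fn": "step_arm", "kwargs": {"plan": [[[0, 0, -4, 0, 0], [0, 0, -8, 0, 0], [0, 0, -12, 0, 0], [0, 0, -16, 0, 0], [0, 0, -19, 0, 0], [0, 0, -22, 0, 0], [0, 0, -22, 0, 0], [0, 0, -22, 0, 0]]]}}

```text
time: 26.32
tool_pos: [0.5062, 0.2727, 0.0214]
ee_rot: [-3.141, 0.0, 1.568]
wrist_force: [0.5, -0.2, -3.2]
width: 0.0296
```

{"fn": "step_arm", "kwargs": {"plan": [[[0, -5, 0, 0, 0], [0, -14, 0, 0, 0], [0, -25, 0, 0, 0], [0, -38, 0, 0, 0], [0, -51, 0, 0, 0], [0, -64, 0, 0, 0], [0, -78, 0, 0, 0], [0, -90, 0, 0, 0]]]}}

```text
time: 26.98
tool_pos: [0.5063, 0.1807, 0.0217]
ee_rot: [3.141, 0.0, 1.567]
wrist_force: [-0.0, -0.1, -2.0]
width: 0.0298
```

{"fn": "step_arm", "kwargs": {"plan": [[[0, -20, 0, 0, 0], [0, -50, 0, 0, 0], [0, -85, 20, 0, 0], [0, -120, 50, 0, 0], [0, -158, 65, 0, 0], [0, -196, 65, 0, 0], [0, -225, 65, 0, 0], [0, -240, 65, 0, 0]]]}}

```text
time: 27.65
tool_pos: [0.5065, -0.0619, 0.088]
ee_rot: [3.139, 0.002, 1.564]
wrist_force: [-0.1, 0.6, -1.7]
width: 0.0298
```

Run:
```python
from st import *
state(); s=snap('top'); inbox(s)
for r in rings(s,(340,410,168,285)): print(r)
cv2.imwrite('pics/i.png',cv2.cvtColor(cv2.resize(s['frame'][150:285,150:410],None,fx=3,fy=3),cv2.COLOR_RGB2BGR))
```

```text
t 27.6 tcp [506.5 -61.9  88. ] yaw 1.564 w 0.0298 F [-0.1  0.6 -1.7] shoulder [507.2  32.1] tip [507.6  92.1] axis z 100.0
in [626.6 384.4] [43.  44.8] 0.9
in [566.2 384.5] [44.6 44.3] 0.8
in [539.  386.6] [254.1 175.3] 1.6
in [508.  384.3] [43.9 44.1] 0.8
(array([434. , -38.8]), array([46.4, 42.4]), 85.6, 330.0)
```

View pics/i.png

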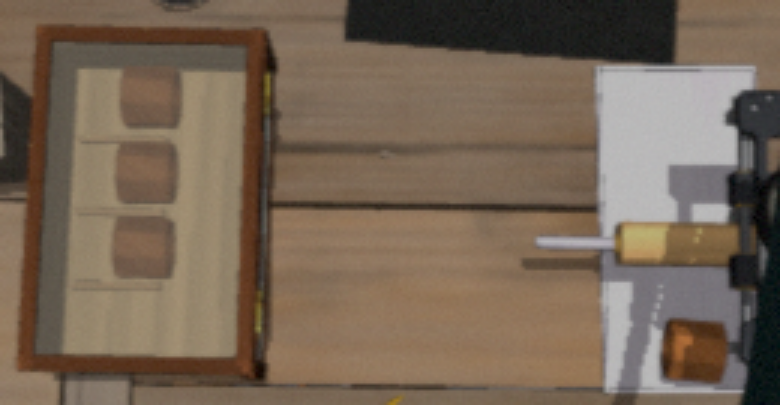

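The crop shows three rings in lanes 4, 3 and 2 with the flap shut; ring D is at (695,350). Before approaching ring D I'll check how high the orange jug next to it stands.

Run:
```python
from st import *
from h import *
t=snap('top'); s=snap('scene')
def rd(s,uv):
    a=ray(s,[uv],-1)[0]; o=cam(s)[1]; d=a-o; return o,d/np.linalg.norm(d)
for a,b in(((462,286),(428,195)),((430,286),(430,180)),((440,286),(432,183))):
    o1,d1=rd(t,a);o2,d2=rd(s,b)
    k=np.linalg.lstsq(np.c_[d1,-d2],o2-o1,rcond=None)[0]; p,q=o1+k[0]*d1,o2+k[1]*d2; print(np.round((p+q)/2,3),np.linalg.norm(p-q).round(3))
print([np.round(ray(t,[(426,286)],z)[0],3) for z in(-.3,-.1,0,.05)])
```

```text
[ 0.389 -0.259 -0.055] 0.005
[ 0.376 -0.147  0.067] 0.034
[ 0.377 -0.178  0.039] 0.031
[array([ 0.387, -0.246, -0.3  ]), array([ 0.389, -0.183, -0.1  ]), array([ 0.39 , -0.152,  0.   ]), array([ 0.391, -0.136,  0.05 ])]
```

Run:
```python
from h import *
t=snap('top'); s=snap('scene')
cv2.imwrite('pics/jug.png',cv2.cvtColor(np.hstack([cv2.resize(t['frame'][255:325,410:500],None,fx=4.2,fy=4.2),cv2.resize(s['frame'][160:230,390:480],None,fx=4.2,fy=4.2)]),cv2.COLOR_RGB2BGR))
def rd(s,uv):
    a=ray(s,[uv],-1)[0]; o=cam(s)[1]; d=a-o; return o,d/np.linalg.norm(d)
for a,b in(((457,277),(432,184)),((457,279),(431,186))):
    o1,d1=rd(t,a);o2,d2=rd(s,b)
    k=np.linalg.lstsq(np.c_[d1,-d2],o2-o1,rcond=None)[0]; p,q=o1+k[0]*d1,o2+k[1]*d2; print(np.round((p+q)/2,3),np.linalg.norm(p-q).round(3))
```

```text
[ 0.395 -0.235 -0.004] 0.037
[ 0.394 -0.236 -0.011] 0.03
```

View pics/jug.png

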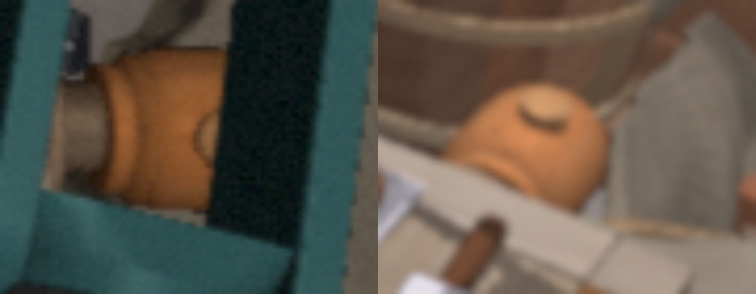

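The crops show the jug partly hidden behind the bench edge, so it sits at or below bench level. I'll put a number on its top.

Run:
```python
from h import *
s=snap('scene')
for uv in((429,179),(416,190),(440,186)):
    a=ray(s,[uv],-1)[0]; o=cam(s)[1]; d=a-o
    for y in(-.15,-.2,-.25,-.3):
        k=(y-o[1])/d[1]; print(uv,np.round(o+k*d,3))
```

```text
(429, 179) [ 0.362 -0.15   0.072]
(429, 179) [ 0.377 -0.2    0.038]
(429, 179) [ 0.392 -0.25   0.004]
(429, 179) [ 0.407 -0.3   -0.03 ]
(416, 190) [ 0.387 -0.15   0.027]
(416, 190) [ 0.404 -0.2   -0.009]
(416, 190) [ 0.42  -0.25  -0.046]
(416, 190) [ 0.436 -0.3   -0.082]
(440, 186) [ 0.332 -0.15   0.064]
(440, 186) [ 0.346 -0.2    0.03 ]
(440, 186) [ 0.359 -0.25  -0.004]
(440, 186) [ 0.372 -0.3   -0.039]
```

{"fn": "step_arm", "kwargs": {"plan": [[[-9, -20, 0, 0, 0], [-21, -50, 0, 0.006, 0], [-35, -82, 0, 0.006, 0], [-50, -114, 0, 0.006, 0], [-64, -144, 0, 0.006, 0], [-72, -164, -25, 0.006, 0], [-72.5, -166, -60, 0.006, 0], [-72.5, -166, -62, 0.006, 0]]]}}

```text
time: 28.62
tool_pos: [0.4297, -0.2208, 0.019]
ee_rot: [-3.132, -0.007, 1.573]
wrist_force: [-2.1, 1.4, -2.8]
width: 0.0294
```

{"fn": "step_arm", "kwargs": {"plan": [[[0, 0, 0, 0, 0], [0, 0, 0, 0, 0]]]}}

```text
time: 28.78
tool_pos: [0.4347, -0.2223, 0.0255]
ee_rot: [3.141, -0.0, 1.576]
wrist_force: [-0.9, 0.7, -0.6]
width: 0.0299
```

Run:
```python
from st import *
state(); s=snap('top')
for r in rings(s,(340,410,168,285)): print(r)
z=robot.get_obs()['tool_pos'][2]+.012
print(rodpose(s,z+.007,(380,520,230,300)))
```

```text
t 28.8 tcp [ 434.7 -222.3   25.5] yaw 1.576 w 0.0299 F [-0.9  0.7 -0.6] shoulder [ 434.3 -128.3] tip [434.  -68.3] axis z 37.5
(array([433.8, -38.7]), array([46. , 43.3]), 88.7, 332.5)
(array([ 437.1428 , -228.85391], dtype=float32), array([ 435.77292, -127.6481 ], dtype=float32), np.float32(90.775475), (27.121074676513672, 101.2150650024414))
```

{"fn": "step_arm", "kwargs": {"plan": [[[0, 0, -5, 0, 0], [0, 0, -10, 0, 0], [0, 10, -10, 0, 0], [0, 24, -10, 0, 0], [0, 38, -10, 0, 0], [0, 52, -10, 0, 0], [0, 64, -10, 0, 0], [0, 66, -10, 0, 0]]]}}

```text
time: 29.5
tool_pos: [0.4336, -0.1546, 0.0147]
ee_rot: [-3.142, -0.001, 1.576]
wrist_force: [0.5, -0.3, -2.0]
width: 0.0296
```

{"fn": "step_arm", "kwargs": {"plan": [[[0, 0, 4, 0, 0], [0, 0, 10, 0, 0], [0, 0, 17, 0, 0], [0, 0, 25, 0, 0], [0, 0, 34, 0, 0], [0, 0, 42, 0, 0], [0, 0, 46, 0, 0], [0, 0, 46, 0, 0]]]}}

```text
time: 30.17
tool_pos: [0.4349, -0.158, 0.0624]
ee_rot: [3.139, 0.001, 1.573]
wrist_force: [0.1, -0.1, -2.8]
width: 0.03
```

Run:
```python
from st import *
state(); s=snap('top')
for r in rings(s,(340,410,168,285)): print(r)
```

```text
t 30.2 tcp [ 434.9 -158.    62.4] yaw 1.573 w 0.0300 F [ 0.1 -0.1 -2.8] shoulder [434.6 -64. ] tip [434.5  -4. ] axis z 74.4
(array([436.7, -51.9]), array([52.7, 44.8]), 86.0, 356.5)
```

{"fn": "step_arm", "kwargs": {"plan": [[[1, 5, 0, -0.006, 0], [3, 16, 0, -0.006, 0], [6, 33, 0, -0.006, 0], [9, 56, 0, -0.006, 0], [12, 82, 0, -0.006, 0], [14, 108, 0, -0.006, 0], [14.5, 134, 0, -0.006, 0], [15, 160, -4, -0.006, 0]]]}}

```text
time: 30.88
tool_pos: [0.4488, 0.0049, 0.0567]
ee_rot: [3.141, -0.0, 1.568]
wrist_force: [0.3, -0.3, -1.5]
width: 0.0301
```

{"fn": "step_arm", "kwargs": {"plan": [[[0, 26, -5, 0, 0], [0, 50, -10, 0, 0], [0, 71, -15, 0, 0], [0, 88, -15, 0, 0], [0, 100, -15, 0, 0], [0, 108, -15, 0, 0], [0, 113, -15, 0, 0], [0, 113, -15, 0, 0]]]}}

```text
time: 31.55
tool_pos: [0.4484, 0.1167, 0.0413]
ee_rot: [-3.141, -0.0, 1.569]
wrist_force: [-0.8, -0.6, -2.1]
width: 0.0298
```

Run:
```python
from st import *
state(); s=snap('top')
for r in rings(s,(242,300,170,285),.05): print(r)
```

```text
t 31.6 tcp [448.4 116.7  41.3] yaw 1.569 w 0.0298 F [-0.8 -0.6 -2.1] shoulder [448.6 210.7] tip [448.7 270.7] axis z 53.3
(array([449.5, 232.5]), array([43., 46.]), 85.1, 341.0)
```

{"fn": "step_arm", "kwargs": {"plan": [[[0.5, 6, 2, 0, 0], [0.5, 17, 2, 0, 0], [0.5, 30, 2, 0, 0], [0.5, 43, 2, 0, 0], [0.5, 56, 2, 0, 0], [0.5, 69, 2, 0, 0], [0.5, 82, 2, 0, 0], [0.5, 94, 2, 0, 0]]]}}

```text
time: 32.27
tool_pos: [0.4492, 0.2104, 0.0434]
ee_rot: [-3.141, 0.0, 1.567]
wrist_force: [0.5, -0.7, -4.3]
width: 0.0296
```

{"fn": "step_arm", "kwargs": {"plan": [[[0, 12, 0, 0, 0], [0, 24, 0, 0, 0], [0, 36, 0, 0, 0], [0, 46, 0, 0, 0], [0, 54, 0, 0, 0], [0, 60, 0, 0, 0], [0, 62, 0, 0, 0], [0, 62, 0, 0, 0]]]}}

```text
time: 32.93
tool_pos: [0.4493, 0.2722, 0.0436]
ee_rot: [-3.142, -0.0, 1.568]
wrist_force: [0.6, -0.1, -2.5]
width: 0.0299
```

Run:
```python
from st import *
state(); s=snap('top'); inbox(s,.05)
```

```text
t 32.9 tcp [449.3 272.2  43.6] yaw 1.568 w 0.0299 F [ 0.6 -0.1 -2.5] shoulder [449.6 366.2] tip [449.7 426.2] axis z 55.6
in [623.3 386.2] [45.  37.1] 0.9
in [611.9 304.7] [103.9   9.2] 1.6
in [564.5 387.2] [44.6 34.5] 2.2
in [557.  463.8] [209.   13.9] 2.9
in [514.8 387.5] [25.2 35.5] 5.6
in [430.5 424.6] [35.8 80. ] 0.8
```

{"fn": "step_arm", "kwargs": {"plan": [[[0, 0, -4, 0, 0], [0, 0, -8, 0, 0], [0, 0, -12, 0, 0], [0, 0, -16, 0, 0], [0, 0, -19, 0, 0], [0, 0, -22, 0, 0], [0, 0, -22, 0, 0], [0, 0, -22, 0, 0]]]}}

```text
time: 33.65
tool_pos: [0.4492, 0.2717, 0.0214]
ee_rot: [-3.141, 0.0, 1.568]
wrist_force: [-0.6, -1.2, -1.9]
width: 0.0294
```

{"fn": "step_arm", "kwargs": {"plan": [[[0, -5, 0, 0, 0], [0, -14, 0, 0, 0], [0, -25, 0, 0, 0], [0, -38, 0, 0, 0], [0, -51, 0, 0, 0], [0, -64, 0, 0, 0], [0, -78, 0, 0, 0], [0, -90, 0, 0, 0]]]}}

```text
time: 34.32
tool_pos: [0.4493, 0.1797, 0.0217]
ee_rot: [3.141, 0.0, 1.567]
wrist_force: [-0.2, 0.1, -1.5]
width: 0.0296
```

{"fn": "step_arm", "kwargs": {"plan": [[[0, -20, 0, 0, 0], [0, -50, 0, 0, 0], [0, -85, 20, 0, 0], [0, -115, 50, 0, 0], [0, -140, 65, 0, 0], [0, -150, 70, 0, 0], [0, -150, 70, 0, 0], [0, -150, 70, 0, 0]]]}}

```text
time: 34.98
tool_pos: [0.4491, 0.0315, 0.0913]
ee_rot: [-3.142, -0.001, 1.566]
wrist_force: [-0.8, 0.2, -2.3]
width: 0.0296
```

Run:
```python
from st import *
state(); s=snap('top'); inbox(s)
for r in rings(s,(340,410,168,285)): print(r)
f=s['frame']; b=snap('scene')
cv2.imwrite('pics/j.png',cv2.cvtColor(np.hstack([cv2.resize(f[140:290,150:260],None,fx=3.4,fy=3.4),cv2.resize(b['frame'][190:360,130:320],(570,510))])[:, :800],cv2.COLOR_RGB2BGR))
```

```text
t 35.0 tcp [449.1  31.5  91.3] yaw 1.566 w 0.0296 F [-0.8  0.2 -2.3] shoulder [449.5 125.5] tip [449.8 185.5] axis z 103.3
in [625.4 384.5] [45.4 44.8] 0.9
in [566.2 384.4] [44.6 44.5] 0.9
in [539.  386.8] [254.2 175.7] 1.6
in [508.  384.4] [43.9 44.2] 0.8
in [452.9 383.2] [43.2 45.6] 0.8
```

View pics/j.png

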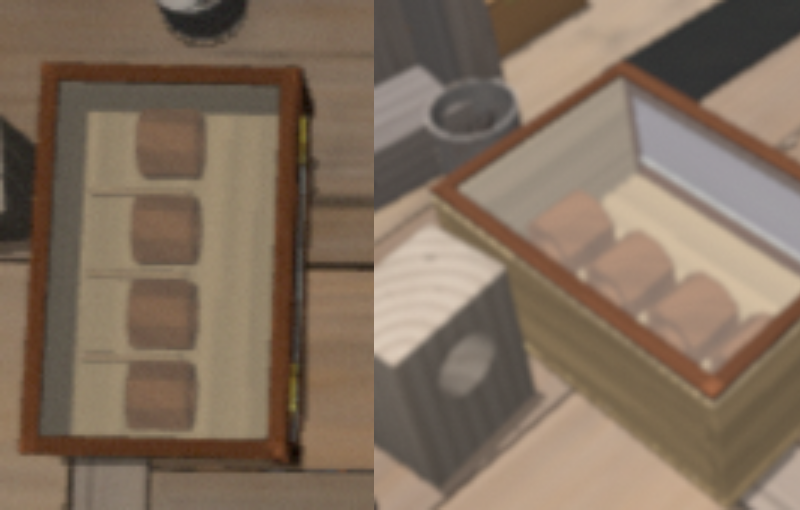

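All four rings are lying in separate lanes and the flap is shut in both views. Now I'll return the rod to its mat.

{"fn": "step_arm", "kwargs": {"plan": [[[15, 2, 0, -0.01, 0], [45, 6, 0, -0.02, 0], [80, 10, 0, -0.03, 0], [116, 14, 0, -0.04, 0], [152, 18, 0, -0.048, 0], [188, 22, 0, -0.048, 0], [222, 26, 0, -0.048, 0], [248, 30, 0, -0.048, 0]]]}}

```text
time: 35.75
tool_pos: [0.6985, 0.0641, 0.0884]
ee_rot: [-3.138, -0.0, 1.522]
wrist_force: [0.3, -1.7, -1.1]
width: 0.0297
```

{"fn": "step_arm", "kwargs": {"plan": [[[14, 2, 0, 0, 0], [18, 2, -20, 0, 0], [18, 2, -40, 0, 0], [18, 2, -50, 0, 0], [18, 2, -50, 0, 0], [18, 2, -50, 0, 0]]]}}

```text
time: 36.25
tool_pos: [0.7139, 0.0649, 0.0394]
ee_rot: [-3.137, 0.0, 1.521]
wrist_force: [1.6, -1.2, -1.4]
width: 0.0298
```

Run:
```python
from st import *
state()
```

```text
t 36.2 tcp [713.9  64.9  39.4] yaw 1.521 w 0.0298 F [ 1.6 -1.2 -1.4] shoulder [718.6 158.8] tip [721.6 218.7] axis z 51.4
```

{"fn": "step_arm", "kwargs": {"plan": [[[1, -1, -12, 0, 0], [1, -1, -22, 0, 0], [1, -1, -27, 0, 0], [1, -1, -30, 0, 0], [1, -1, -30, 0, 0], [1, -1, -30, 0, 0], [1, -1, -30, 0, 0]]]}}

```text
time: 36.83
tool_pos: [0.7168, 0.0627, 0.0123]
ee_rot: [3.14, -0.0, 1.52]
wrist_force: [-0.4, 0.5, -2.1]
width: 0.0299
```

Run:
```python
from st import *
state()
```

```text
t 36.8 tcp [716.8  62.7  12.3] yaw 1.520 w 0.0299 F [-0.4  0.5 -2.1] shoulder [721.6 156.5] tip [724.6 216.5] axis z 24.3
```

Down another 6 mm, then release gently and lift away.

{"fn": "step_arm", "kwargs": {"plan": [[[0, 0, -3, 0, 0], [0, 0, -5, 0, 0], [0, 0, -6, 0, 0], [0, 0, -6, 0, 0], [0, 0, -6, 0, 0]]]}}

```text
time: 37.25
tool_pos: [0.7166, 0.0627, 0.006]
ee_rot: [3.141, -0.0, 1.52]
wrist_force: [-0.9, 0.3, 0.6]
width: 0.0302
```

{"fn": "step_arm", "kwargs": {"plan": [[[0, 0, 0, 0, 36], [0, 0, 0, 0, 40], [0, 0, 0, 0, 60], [0, 0, 0, 0, 80], [0, 0, 0, 0, 100], [0, 0, 0, 0, 100], [0, 0, 0, 0, 100], [0, 0, 0, 0, 100]]]}}

```text
time: 37.92
tool_pos: [0.7164, 0.0627, 0.0056]
ee_rot: [3.142, -0.0, 1.52]
wrist_force: [0.1, 0.2, -0.1]
width: 0.0741
```

{"fn": "step_arm", "kwargs": {"plan": [[[0, 0, 10, 0, 100], [0, 0, 30, 0, 100], [0, 0, 60, 0, 100], [0, 0, 95, 0, 100], [0, 0, 130, 0, 100], [-30, -10, 150, 0, 100], [-60, -30, 160, 0, 100], [-90, -50, 160, 0, 100]]]}}

```text
time: 38.58
tool_pos: [0.6276, 0.0127, 0.1709]
ee_rot: [3.133, 0.0, 1.521]
wrist_force: [1.3, -0.2, 1.0]
width: 0.0943
```

{"fn": "step_arm", "kwargs": {"plan": [[[-25, -25, 0, 0, 100], [-55, -55, 0, 0, 100], [-85, -85, 0, 0, 100], [-115, -115, 0, 0, 100], [-145, -145, 0, 0, 100], [-170, -170, 0, 0, 100], [-180, -180, 0, 0, 100], [-180, -180, 0, 0, 100]]]}}

```text
time: 39.25
tool_pos: [0.4445, -0.1695, 0.167]
ee_rot: [3.14, 0.002, 1.515]
wrist_force: [0.3, 0.5, 0.3]
width: 0.0938
```

Run:
```python
from st import *
state(); s=snap('top'); inbox(s); print(rodpose(s,.025,(290,385,125,170)))
f=s['frame'];b=snap('scene')
cv2.imwrite('pics/k.png',cv2.cvtColor(np.hstack([cv2.resize(f[115:290,150:390],(400,292)),cv2.resize(b['frame'][160:350,130:390],(400,292))]),cv2.COLOR_RGB2BGR))
# ring v-extents in lanes (row profile over ring columns)
```

```text
t 39.2 tcp [ 444.5 -169.5  167. ] yaw 1.515 w 0.0938 F [0.3 0.5 0.3] shoulder [449.8 -75.6] tip [453.1 -15.7] axis z 179.0
in [625.4 384.4] [45.4 44.8] 0.9
in [566.2 385.5] [44.6 41.9] 0.8
in [539.  386.7] [254.1 175.6] 1.6
in [506.8 384.5] [46.2 44.2] 0.8
in [452.9 384.3] [43.2 43.7] 0.8
(array([738.21857  ,   6.3941803], dtype=float32), array([752.36127, 174.7336 ], dtype=float32), np.float32(85.197685), (168.93246459960938, 30.655723571777344))
```

View pics/k.png

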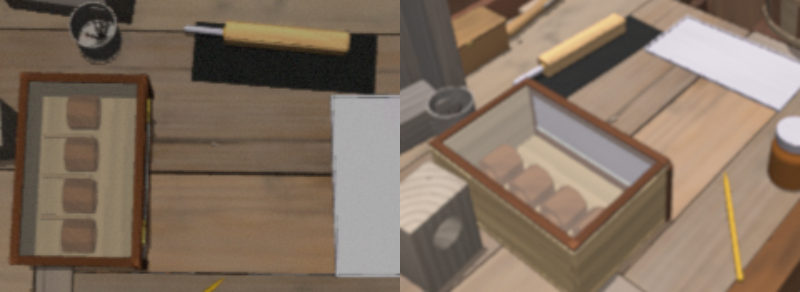

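The view shows that the rod was knocked after release: it now lies at the mat's far edge with its tip past the mat's end (crop (188,28)). I'll re-measure it and put it back.

Run:
```python
from st import *
s=snap('top'); 
for z in(.022,.025): print(rodpose(s,z,(262,385,120,170)))
c=max(blobs(s,(0,0,0),(180,255,60),500,(245,385,115,180)),key=cv2.contourArea)
print(proj(s,[[.7179+.045,.0976,.003],[.72,.0976+.135,.003]]))
```

```text
(array([739.1533   ,   5.8687134], dtype=float32), array([754.1787 , 188.17099], dtype=float32), np.float32(85.288315), (182.92042541503906, 30.731735229492188))
(array([738.2325  ,   6.395714], dtype=float32), array([753.2165 , 188.19937], dtype=float32), np.float32(85.288414), (182.4200897216797, 30.647714614868164))
[[320.50763999 131.71214645]
 [265.49246419 147.70607289]]
```

{"fn": "step_arm", "kwargs": {"plan": [[[20, 16, 0, -0.01, 100], [48, 40, 0, -0.026, 100], [80, 66, 0, -0.026, 100], [112, 92, 0, -0.026, 100], [144, 119, 0, -0.026, 100], [176, 145, 0, -0.026, 100], [208, 171, 0, -0.026, 100], [238, 196, 0, -0.026, 100]]]}}

```text
time: 40.07
tool_pos: [0.6863, 0.0329, 0.1649]
ee_rot: [-3.141, -0.001, 1.497]
wrist_force: [0.5, -0.7, 1.1]
width: 0.0941
```

{"fn": "step_arm", "kwargs": {"plan": [[[28, 23, 0, 0, 100], [50, 42, 0, 0, 100], [62, 51, -10, 0, 100], [62, 51, -40, 0, 100], [62, 51, -55, 0, 100], [62, 51, -55, 0, 100], [62, 51, -55, 0, 100], [62, 51, -55, 0, 100]]]}}

```text
time: 40.73
tool_pos: [0.7471, 0.0809, 0.1118]
ee_rot: [3.14, -0.0, 1.495]
wrist_force: [1.1, 0.1, 0.3]
width: 0.0941
```

Run:
```python
from st import *
o=state(); w=snap('wrist')
c=max(blobs(w,(14,90,110),(26,255,255),800,(200,360,20,250)),key=cv2.contourArea)
P=wray(w,o,c,.027)[:,:2]*1e3; r=cv2.minAreaRect(P.astype(np.float32)); print(r)
```

```text
t 40.7 tcp [747.1  80.9 111.8] yaw 1.495 w 0.0941 F [1.1 0.1 0.3] shoulder [754.2 174.6] tip [758.7 234.4] axis z 123.8
((742.2423706054688, 96.009033203125), (99.14595031738281, 30.477664947509766), 85.30706787109375)
```

{"fn": "step_arm", "kwargs": {"plan": [[[-3, -2, -30, -0.006, 100], [-3, -2, -60, -0.006, 100], [-3, -2, -85, -0.006, 100], [-3, -2, -100, -0.006, 100], [-3, -2, -105.5, -0.006, 100], [-3, -2, -105.5, -0.006, 100], [-3, -2, -105.5, -0.006, 70], [-3, -2, -105.5, -0.006, 50]]]}}

```text
time: 41.45
tool_pos: [0.7452, 0.0778, 0.0083]
ee_rot: [3.136, -0.001, 1.488]
wrist_force: [0.9, 0.1, 1.0]
width: 0.0838
```

{"fn": "step_arm", "kwargs": {"plan": [[[0, 0, 0, 0, 36], [0, 0, 0, 0, 34], [0, 0, 0, 0, 32], [0, 0, 0, 0, 20], [0, 0, 0, 0, 0], [0, 0, 0, 0, 0], [0, 0, 0, 0, 0], [0, 0, 0, 0, 0]]]}}

```text
time: 42.12
tool_pos: [0.7431, 0.0777, 0.005]
ee_rot: [-3.141, 0.0, 1.488]
wrist_force: [-1.8, -0.1, -0.4]
width: 0.0309
```

{"fn": "step_arm", "kwargs": {"plan": [[[0, 0, 5, 0, 0], [0, 0, 12, 0, 0], [0, 0, 20, 0, 0], [0, 0, 20, 0, 0], [0, 0, 20, 0, 0]]]}}

```text
time: 42.53
tool_pos: [0.7443, 0.0777, 0.0268]
ee_rot: [3.139, -0.0, 1.488]
wrist_force: [-0.6, -0.7, -0.9]
width: 0.0299
```

Run:
```python
from st import *
o=state(); s=snap('top'); w=snap('wrist')
c=max(blobs(w,(14,90,110),(26,255,255),800,(200,360,20,250)),key=cv2.contourArea)
P=wray(w,o,c,o['tool_pos'][2]+.027)[:,:2]*1e3; r=cv2.minAreaRect(P.astype(np.float32)); print(r, P[:,1].max())
for c in blobs(s,(14,90,110),(26,255,255),60,(255,385,115,175)):
    P=ray(s,c,o['tool_pos'][2]+.027)[:,:2]*1e3; print('top',cv2.minAreaRect(P.astype(np.float32)),P[:,1].min(),P[:,1].max())
```

```text
t 42.5 tcp [744.3  77.7  26.8] yaw 1.488 w 0.0299 F [-0.6 -0.7 -0.9] shoulder [752.1 171.4] tip [757.1 231.2] axis z 38.8Traceback (most recent call last):
  File "<stdin>", line 3, in <module>
ValueError: max() iterable argument is empty
```

{"fn": "step_arm", "kwargs": {"plan": [[[-4, -4, 0, 0.01, 0], [-11, -11, 0, 0.02, 0], [-19, -20, 0, 0.03, 0], [-26, -27, 0, 0.03, 0], [-29, -30, 0, 0.03, 0], [-29, -30, 0, 0.03, 0], [-29, -30, 0, 0.03, 0]]]}}

```text
time: 43.22
tool_pos: [0.7143, 0.0476, 0.0252]
ee_rot: [3.141, -0.0, 1.517]
wrist_force: [0.8, -1.7, -1.0]
width: 0.0298
```

Run:
```python
from st import *
o=state(); s=snap('top')
for c in blobs(s,(14,70,80),(28,255,255),40,(255,385,115,175)):
    P=ray(s,c,o['tool_pos'][2]+.02)[:,:2]*1e3; print('top',cv2.minAreaRect(P.astype(np.float32)),P[:,1].min(),P[:,1].max())
```

```text
t 43.2 tcp [714.3  47.6  25.2] yaw 1.517 w 0.0298 F [ 0.8 -1.7 -1. ] shoulder [719.4 141.5] tip [722.6 201.4] axis z 37.2
top ((756.166748046875, 93.65644836425781), (19.865238189697266, 44.9521484375), 7.515328884124756) 71.6742957371931 116.92471403983762
top ((729.2930908203125, 201.8347930908203), (119.98922729492188, 109.36847686767578), 1.2590663433074951) 147.83481937290748 257.8240845625803
top ((720.5349731445312, 115.89500427246094), (87.48506927490234, 32.045257568359375), 87.22537994384766) 71.77466819240169 159.44756079649156
top ((718.2799072265625, -33.56909942626953), (30.9608097076416, 90.85063934326172), 88.85295867919922) -49.95573567165193 -18.692167335166626
top ((714.4503784179688, -14.707405090332031), (23.016704559326172, 30.227882385253906), 81.35926818847656) -25.424875695957972 -1.3969087781800504
top ((659.9922485351562, 162.48324584960938), (28.81805419921875, 185.2010498046875), 0.8813030123710632) 69.70891652120918 255.2944363484506
```

{"fn": "step_arm", "kwargs": {"plan": [[[0, 0, -8, 0, 0], [0, 0, -14, 0, 0], [0, 0, -17, 0, 0], [0, 0, -19.5, 0, 0], [0, 0, -19.5, 0, 0], [0, 0, -19.5, 0, 0], [0, 0, -19.5, 0, 0]]]}}

```text
time: 43.85
tool_pos: [0.7144, 0.0477, 0.0054]
ee_rot: [3.142, 0.0, 1.518]
wrist_force: [0.8, 0.1, -1.7]
width: 0.0294
```

{"fn": "step_arm", "kwargs": {"plan": [[[0, 0, 0, 0, 36], [0, 0, 0, 0, 42], [0, 0, 0, 0, 60], [0, 0, 0, 0, 90], [0, 0, 0, 0, 100], [0, 0, 0, 0, 100], [0, 0, 0, 0, 100], [0, 0, 0, 0, 100]]]}}

```text
time: 44.52
tool_pos: [0.7144, 0.0477, 0.0057]
ee_rot: [3.141, -0.0, 1.518]
wrist_force: [0.6, -0.0, -0.3]
width: 0.076
```

{"fn": "step_arm", "kwargs": {"plan": [[[0, 0, 0, 0, 100], [0, 0, 0, 0, 100], [0, 0, 0, 0, 100], [0, 0, 10, 0, 100], [0, 0, 35, 0, 100], [0, 0, 70, 0, 100], [0, 0, 105, 0, 100], [0, 0, 140, 0, 100]]]}}

```text
time: 45.18
tool_pos: [0.7141, 0.0477, 0.1478]
ee_rot: [3.141, -0.0, 1.518]
wrist_force: [0.2, -0.1, -0.3]
width: 0.0944
```

{"fn": "step_arm", "kwargs": {"plan": [[[-20, -20, 10, 0, 100], [-50, -50, 20, 0, 100], [-80, -80, 20, 0, 100], [-110, -110, 20, 0, 100], [-140, -140, 20, 0, 100], [-170, -170, 20, 0, 100], [-195, -195, 20, 0, 100], [-215, -215, 20, 0, 100]]]}}

```text
time: 45.85
tool_pos: [0.4971, -0.1693, 0.1669]
ee_rot: [3.141, 0.002, 1.516]
wrist_force: [0.6, -0.7, -0.2]
width: 0.0943
```

{"fn": "step_arm", "kwargs": {"plan": [[[-10, -10, 0, 0, 100], [-10, -10, 0, 0, 100], [-10, -10, 0, 0, 100], [-10, -10, 0, 0, 100], [-10, -10, 0, 0, 100], [-10, -10, 0, 0, 100], [-10, -10, 0, 0, 100], [-10, -10, 0, 0, 100]]]}}

```text
time: 46.52
tool_pos: [0.4898, -0.1767, 0.1654]
ee_rot: [-3.141, -0.0, 1.519]
wrist_force: [-0.3, -0.4, 0.5]
width: 0.0939
```

Run:
```python
from st import *
state(); s=snap('top'); inbox(s); print(rodpose(s,.025,(262,385,120,170)))
c=max(blobs(s,(0,0,0),(180,255,60),500,(245,385,115,180)),key=cv2.contourArea)
f=s['frame'];b=snap('scene')
cv2.imwrite('pics/m.png',cv2.cvtColor(np.hstack([cv2.resize(f[115:290,150:390],(400,292)),cv2.resize(b['frame'][160:350,130:390],(400,292))]),cv2.COLOR_RGB2BGR))
```

```text
t 46.5 tcp [ 489.8 -176.7  165.4] yaw 1.519 w 0.0939 F [-0.3 -0.4  0.5] shoulder [494.6 -82.8] tip [497.7 -22.9] axis z 177.4
in [625.5 384.6] [45.4 44.5] 0.9
in [565.9 384.3] [45.1 44. ] 2.5
in [539.  386.8] [254.1 175.8] 1.6
in [508.  384.4] [43.9 44. ] 0.8
in [452.9 384.4] [43.2 43.9] 0.8
(array([714.3672  , -24.337753], dtype=float32), array([722.5437 , 158.71759], dtype=float32), np.float32(87.442474), (183.23785400390625, 29.51543426513672))
```

Run:
```python
from st import *
s=snap('top'); g=s['frame'].astype(float); sat=(g[:,:,0]-g[:,:,2])
for x in(.625,.566,.508,.4515):
    u,v=proj(s,[[x,.385,.04]])[0]; u=int(u); v=int(round(v)); print(x,v,'R',np.round(g[v-13:v+14,u-5:u+6,0].mean(1)).astype(int).tolist())
```

```text
0.625 182 R [87, 87, 87, 99, 99, 102, 101, 110, 117, 118, 118, 118, 118, 117, 116, 110, 106, 104, 104, 103, 104, 101, 89, 101, 138, 139, 131]
0.566 207 R [139, 130, 132, 109, 100, 99, 101, 103, 115, 118, 119, 119, 118, 118, 118, 117, 110, 106, 105, 104, 102, 103, 101, 93, 135, 127, 134]
0.508 231 R [134, 127, 135, 129, 100, 98, 99, 101, 102, 111, 117, 118, 119, 120, 119, 118, 118, 115, 107, 105, 104, 103, 102, 102, 104, 137, 131]
0.4515 256 R [136, 132, 133, 107, 100, 99, 101, 101, 106, 117, 119, 120, 119, 120, 119, 118, 117, 109, 105, 104, 104, 103, 104, 117, 136, 109, 85]
```

The brightness of ring D's facets matches the other three, so it lies flat like them. I'm handing in.

```bash
python3 -c "
from h import *
print(robot.close_job(), robot.get_obs()['time'])"
```

```text
the job is handed in; nothing more can be done
the job is handed in; nothing more can be done
```

All four rings were on the tray. I lifted each one on the rod and set it lying in its own lane (4, 3, 2, then 1). The flap was shut and the rod was back on its mat when I handed in, at about 47 s.

**Rod knocked:** after I first laid the rod down it was found at the mat's far edge, about 30 mm out of place. I measured it again, picked it up and laid it back.

**Last checks (measured from the top camera):**
- **Rings:** they lie at x = 0.625, 0.566, 0.508 and 0.453 m. Their near ends are about 75 mm or more in from the flap, against the 72 mm needed. All four show the same facet pattern, so they lie flat.
- **Flap:** it looked shut in both camera views after the last ring went in, and again in the last picture I could view.
- **Rod:** it lies along the mat within about 2 mm of its middle line and 0.5° of its direction.

**Loose ends:**
- **Ring in lane 1:** it reads 2–3 mm off the lane's middle, towards the rib. That is about the measuring error.
- **Final picture:** it could not be viewed because the 16-picture limit was reached, so the rod's final position rests on the measurements alone.

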